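# Pack, gauge, cover and latch a case of electrical modules

### The arm

A 6-joint arm with a two-finger parallel gripper is mounted at the origin on the work surface. World frame = base frame: x ahead of the robot, y to its left, z up, the work surface at z = 0. Lengths are in m, angles in degrees, forces in N, time in s.
With the tool pointing down it reaches from about 0.4 to 0.825 m from the base axis. Payload 7 kg.
Tool frame: the origin (TCP) lies at the very end of the fingers, on their centre line; the grasp point (between the pads) lies 19 mm behind it (r.grasp_offset is the z of the grasp point in the tool frame, in m); z points along the fingers, y is the direction in which the jaws open and shut (so a half turn about z gives the same grasp; the last joint's range is limited). The gripper opens to 88 mm and grips with 3 to 60 N. Pads are 19 mm wide; open, the fingers measure 130 mm over their backs; the gripper's body (78 mm by 193 mm) begins 47 mm behind the grasp point.
Start: joints at [82.913, 20.546, 0.682, 0, -70.136, -16.507], TCP at [0.27, 0.619, 0.227] pointing down, gripper open.
Joint ranges: [-176.03, 176.03], [-82.01, 121.73], [-58.28, 71.71], [-173.87, 95.51], [-174.79, -0.11], [-173.66, 173.66]. Speed limits (degrees/s): [136.94, 136.94, 172.46, 180, 180, 180].

### API

Orientations are given as [roll, pitch, yaw] about the fixed x, y, z axes, in that order (R = Rz(yaw) Ry(pitch) Rx(roll)).
In Python, from plant import r, capture, calibration, order gives the robot as it stands.
- The arm moves only by the tool servo_tool, never from a script. Its arguments are lists of equal length, an entry for each row: "grip": the closure, from -1 (fully open) to 1 (shut), so that 0 is half open; "translation": the shift along the tool's x, y, z in m, a list of three; "turn": the turn about the tool's z in rad. A call has 1 to 10 rows; each row is the pose to reach, as a shift and turn from the pose commanded when the call began, along the tool's axes at that moment; what a row does not reach only later rows make up. A row lasts 1/12 s, in which the tool goes at most 41.7 mm and 7.16 degrees, less where a joint would pass 70% of its speed; a pose out of reach is approached as far as the arm can. A call with a gripper value outside its range is refused whole. The fingers move at their own pace and stop on an object; "newtons" is the grip in N (left out, the last holds). Time passes only in rows, so rows that repeat a pose let the fingers close. It gives the time, the measured TCP pose, the force and the opening at its end, in the units of the state.
- r.get_state(): the state, without advancing time (a new reading comes with each control period).
- capture(name): name is "scene" or "side" or "wrist"; returns (picture, depth): 420x560x3 uint8, blue, green, red; 420x560 float32, m along the optical axis (not along the pixel's ray), 0 where there is no reading.
- calibration(name): a dict with "fx", "fy", "cx", "cy" (pixels), "view" (4x4, takes a point from world to camera coordinates). Camera axes: x right, y up, looking along -z (the intrinsics and any distortion apply to the point x, -y, -z); pixel columns grow to the right and rows downward; lengths in m; the calibration is good to about 2 mm. A picture is of the moment at which its call begins: read the wrist's pose just before it. calibration takes no time and is no camera call; for the wrist camera it gives the pose at the moment of the call.
- order.close_job(): hands the job in, once; it reports no verdict.
The state is a dict: "time_s": time; "joints": joint angles; "qd": joint speeds; "joint_torque": joint torques, N m; "tcp_pos": TCP position; "eef_rot": TCP orientation; "contact_force": force on the tool from outside, world axes, zero at the start; "moment": the same for the moment, N m; "gripper_width": finger opening in m.
Only numpy, scipy, OpenCV 4.12 (cv2) and the standard library are available. Lean on these libraries where they do the work, as an engineer would, in place of code of your own. Each camera call takes 0.05 s, during which the arm holds its last target.

### The job

Pack every electrical module on the bench upright into the grey case, one to a bay, so that none sticks up above the rim (tall ones only fit the bays without a stand), then run the height gauge all the way across the case to its far stop to check that nothing protrudes. After that put the cover plate on the rim, moving it about until its holes drop over the two pins and it lies flat, and swing the hold-down bar over it fully into its catch. Leave the other things on the bench alone.

Things in the scene. Friction and masses are not known exactly. Their poses are not given: they have to be found in the camera images.
- tall1_c (a point): Tall light grey stepped module standing on the bench, may be absent: foot 90 (its x) x 42 (y) mm, 52 mm high; centred on it a nose 40 (x) x 42 (y) x 32 mm high; 84 mm in all, about 260 g. This point is its centre, half-way up; z up. Grip the nose across its 40 mm (along x), fingers above the foot's shoulders.
- tall2_c (a point): Tall light grey stepped module standing on the bench, may be absent: foot 90 (its x) x 42 (y) mm, 52 mm high; centred on it a nose 40 (x) x 42 (y) x 32 mm high; 84 mm in all, about 260 g. This point is its centre, half-way up; z up. Grip the nose across its 40 mm (along x), fingers above the foot's shoulders.
- short1_c (a point): Short light grey stepped module standing on the bench, may be absent: foot 90 (its x) x 42 (y) mm, 26 mm high; centred on it a nose 40 (x) x 42 (y) x 32 mm high; 58 mm in all, about 180 g. This point is its centre, half-way up; z up. Grip the nose across its 40 mm (along x), fingers above the foot's shoulders.
- short2_c (a point): Short light grey stepped module standing on the bench, may be absent: foot 90 (its x) x 42 (y) mm, 26 mm high; centred on it a nose 40 (x) x 42 (y) x 32 mm high; 58 mm in all, about 180 g. This point is its centre, half-way up; z up. Grip the nose across its 40 mm (along x), fingers above the foot's shoulders.
- case: Grey packing case fixed to the bench, 152 (its x) x 232 (y) mm, rim 100 mm up. Origin: under its centre, on the bench. Inside 100 x 220 mm, floor 6 mm up; front (-x) and rear walls 26 mm broad. Dividers 4 mm thick, 60 mm above the bench, make four bays in a row along y, 100 x 52 mm each, centres at y = -84, -28, 28, 84 mm. A module fits with 5 mm to spare all round, long side along the case's x.
- pin_front (a point): Tip of the locating pin on the front rim: 10 mm thick, 12 mm high above the rim, its upper 6 mm tapered; at x -63, y -60 mm in the case.
- pin_rear (a point): Tip of the other locating pin, on the rear rim, at x +63, y +60 mm in the case.
- gauge (a joint): Height gauge: aluminium bar bridging the case, sliding on side rails along the case's +y; its 96 mm wide blade passes 1 mm above the rim and knocks against anything that protrudes. In m: 0 parked beyond the -y end of the case, 0.280 at the far stop beyond the +y end. Then its middle is at y -140 or +140 mm in the case. 1.5 N of friction, stays where left.
- gauge_tab (a point): Black upright tab on the middle of the gauge, to be gripped or pushed: 40 (case x) x 12 (case y) mm, free from 125 to 167 mm above the bench; this point is at 148 mm, on its centre. It moves with the gauge.
- latch (a joint): Hold-down bar swinging level about an axis at x -110, y -90 mm in the case. Rad: 0 closed (along the case's +x across the cover, end in the catch), starts 1.6 to 1.9 (along the case's front, towards +y); anticlockwise from above opens. Light friction, stays where left. 16 mm wide, 224 long, 156 to 166 mm above the bench: clears the handle of a seated cover (top 150 mm), hits an unseated one's.
- latch_peg (a point): Black round upright peg on the hold-down bar, 150 mm from the hinge axis, 14 mm thick, rising from 166 to 210 mm above the bench; this point is on its axis at 190 mm. It moves with the bar.
- cover_grip (a point): Cover plate, aluminium, 152 (its x) x 232 (y) x 8 mm, 450 g, flat on the bench at first. Black handle on its centre, 18 (x) x 80 (y) x 42 mm high; this point is the handle's middle, 29 mm above the plate's underside; 129 mm above the bench over the case's centre once seated. 14 mm through holes at its (x, y) = (-63, -60) and (63, 60) mm; fits either way round.
- stand1_top (a point): Pale grey stand, 100 x 52 x 30 mm, fixed on the floor of one bay, which differs from start to start; this point is the centre of its top, 36 mm above the bench. A short module on it ends 6 mm under the rim; a tall one would stick out 20 mm.
- stand2_top (a point): Pale grey stand, 100 x 52 x 30 mm, fixed on the floor of one bay, which differs from start to start; this point is the centre of its top, 36 mm above the bench. A short module on it ends 6 mm under the rim; a tall one would stick out 20 mm.
- pad1_top (a point): Thin black pad, 100 x 52 x 4 mm, fixed on the floor of one bay, which differs from start to start; this point is the centre of its top, 10 mm above the bench. A tall module on it ends 6 mm under the rim, a short one 32 mm.
- pad2_top (a point): Thin black pad, 100 x 52 x 4 mm, fixed on the floor of one bay, which differs from start to start; this point is the centre of its top, 10 mm above the bench. A tall module on it ends 6 mm under the rim, a short one 32 mm.
- carton_a: Bystander, leave alone: white carton 75 x 100 x 70 mm beyond the cover. Origin: underside or resting centre.
- carton_b: Bystander, leave alone: white carton 70 x 110 x 60 mm, near the robot. Origin: underside or resting centre.
- can: Bystander, leave alone: steel can 60 mm thick, 100 mm high. Origin: underside or resting centre.
- label_roll: Bystander, leave alone: paper roll 90 mm across, 50 mm high, near the robot. Origin: underside or resting centre.
- screwdriver: Bystander, leave alone: screwdriver lying beyond the cover. Origin: underside or resting centre.
- terminal_block: Bystander, leave alone: grey block 50 x 90 x 45 mm behind the modules. Origin: underside or resting centre.
Mind the look-alikes: they are no part of the job. What is shaped like the part that bears short2_c but green or pink is not meant.

How it is judged (in metres and radians):
On the way, in this order (a step that is already met when the one before it is completed fails the run):
1. every module stands in the case below the rim (x of tall1_c in the frame of case between -0.03 and 0.03 m and y of tall1_c in the frame of case between -0.105 and 0.105 m and z of each of tall1_c, tall2_c in the frame of case below 0.058 m and angle between each of tall1_c, tall2_c, short1_c, short2_c's own z axis and vertical below 0.12 rad and x of tall2_c in the frame of case between -0.03 and 0.03 m and y of tall2_c in the frame of case between -0.105 and 0.105 m and x of short1_c in the frame of case between -0.03 and 0.03 m and y of short1_c in the frame of case between -0.105 and 0.105 m and z of each of short1_c, short2_c in the frame of case below 0.071 m and x of short2_c in the frame of case between -0.03 and 0.03 m and y of short2_c in the frame of case between -0.105 and 0.105 m), for 0.2 s.
2. the height gauge has been run to its far stop over the packed case (all of step 1 and value of joint gauge above 0.265 m), for 0.2 s.
3. the cover lies on the rim with its holes over the pins (all of step 2 and z of cover_grip in the frame of case between 0.125 and 0.133 m and horizontal distance between cover_grip and case below 0.006 m and angle between the x axis of cover_grip and the x axis of case, either way round below 0.06 rad and angle between cover_grip's own z axis and vertical below 0.04 rad), for 0.2 s.
4. the hold-down bar is swung into its catch (all of step 3 and value of joint latch below 0.06 rad), for 0.2 s.
At the end, for the whole second after the job is handed in: Every module upright in the case, top below the rim; gauge within 15 mm of its far stop; cover flat on the rim over both pins (4 mm in height, 6 mm off centre, 0.06 rad); hold-down bar within 0.06 rad of closed; all at rest, released (all of step 4 and linear speed of each of tall1, tall2, short1, short2, cover below 0.02 m/s); the robot touches nothing.
It fails at once if a bystander is shifted more than 50 mm (distance of any of carton_a, carton_b, can, label_roll, screwdriver, terminal_block from where it was at the start of the episode above 0.05 m).
Of tall1, tall2, short1, short2 only 3 to 4 are there at a start; the rules pass over those that are not, and their reading is None.
At some moment in a run one of tall1, tall2, short1, short2, cover may be knocked a few centimetres aside while the robot is not near it.
It also fails if it takes over 208 s, if anything falls off the work surface, if the arm or the gripper's body presses on something with over 40 N, if the wrist force passes 120 N, or if a joint passes its speed limit or range.

## Working session

There is one attempt and no reset: what is moved stays moved. The work goes in short steps, Python scripts to look and compute and a tool call to move; the robot and the scene stay as the last step left them, time stands still between calls to the robot, and variables do not carry over. Pictures are saved under pics/ and viewed, and the job is handed in when it is done.

Besides the shell and the picture viewer there is one more tool, called as a command line: name --pt "numbers of a row" for each row, then --argument value for the rest. servo_tool: Moves the arm, as the interface text tells. Its arguments: {"type":"object","properties":{"grip":{"type":"array","items":{"type":"number"}},"translation":{"type":"array","items":{"type":"array","items":{"type":"number"}}},"turn":{"type":"array","items":{"type":"number"}},"newtons":{"type":"number"}},"required":["grip","translation","turn"]}

```bash
ls; mkdir -p pics
python3 - <<'E'
from plant import r,capture,calibration,order
import cv2
print(r.get_state(), r.grasp_offset)
for n in ["scene","side","wrist"]:
    c=calibration(n); print(n,c)
    p,d=capture(n); cv2.imwrite(f"pics/{n}0.png",p)
    import numpy as np; np.savez(f"pics/{n}0.npz",p=p,d=d,view=c["view"],k=[c["fx"],c["fy"],c["cx"],c["cy"]])
E
```

```text
pics
{'time_s': 0.0, 'joints': array([ 8.29128131e+01,  2.05918400e+01,  6.33686042e-01, -2.03913584e-02,
       -7.01362623e+01, -1.65071013e+01]), 'qd': array([-0.0668503 ,  0.08708701,  0.02883337,  0.02619243, -0.05472796,
        0.10296473]), 'joint_torque': array([ 1.03595576e-03, -5.82718062e+01,  2.93056369e+01,  6.99696064e+00,
        6.87127031e-03, -1.67577477e-04]), 'tcp_pos': array([0.26999837, 0.61810901, 0.2256166 ]), 'eef_rot': array([ 1.79904028e+02, -8.45048716e-03, -2.36012256e+01]), 'contact_force': array([0.01669258, 0.8901574 , 0.77170477]), 'moment': array([0.00203305, 0.0443215 , 0.02850806]), 'gripper_width': 0.08757275066692839} -0.0188
scene {'fx': 490.8656927554879, 'fy': 490.8656927554879, 'cx': 278.87388165818896, 'cy': 199.86970098995718, 'view': array([[-0.60834341,  0.7936097 ,  0.01009612,  0.33158582],
       [-0.67178129, -0.52164623,  0.5259231 ,  0.23487147],
       [ 0.42264428,  0.31315947,  0.8504722 , -1.93160271],
       [ 0.        ,  0.        ,  0.        ,  1.        ]])}
side {'fx': 423.2202706930078, 'fy': 423.2202706930078, 'cx': 279.5002725952338, 'cy': 205.4130854517883, 'view': array([[-0.93770946, -0.34724293, -0.01110484,  0.49222003],
       [ 0.18454933, -0.52493676,  0.83089286, -0.22202303],
       [-0.29435101,  0.7770867 ,  0.55632162, -1.20277193],
       [ 0.        ,  0.        ,  0.        ,  1.        ]])}
wrist {'fx': 325.45556421105744, 'fy': 325.45556421105744, 'cx': 283.3654659399871, 'cy': 212.03681135375615, 'view': array([[-0.40030603, -0.91638033,  0.00147593,  0.67511922],
       [ 0.87764993, -0.38384958, -0.28703676,  0.03598284],
       [ 0.26360138, -0.1136072 ,  0.95791843, -0.39108604],
       [ 0.        ,  0.        ,  0.        ,  1.        ]])}
```

View pics/scene0.png

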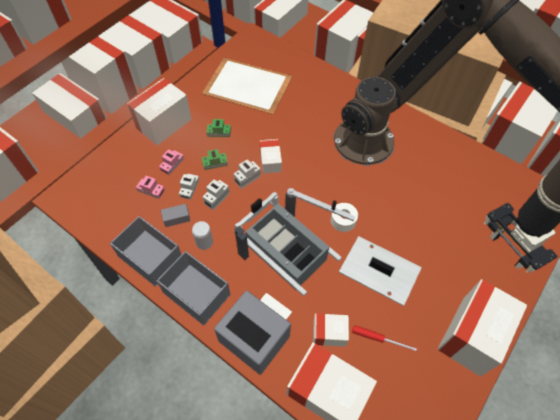

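View pics/side0.png

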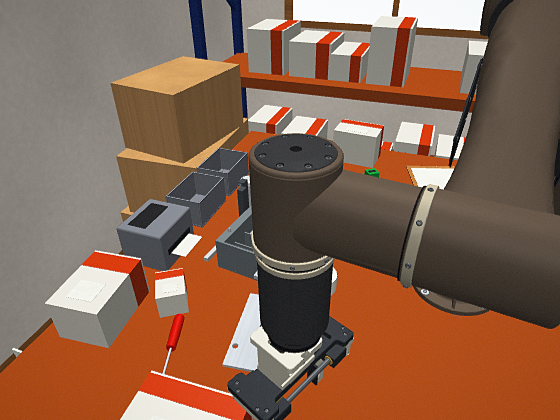

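View pics/wrist0.png

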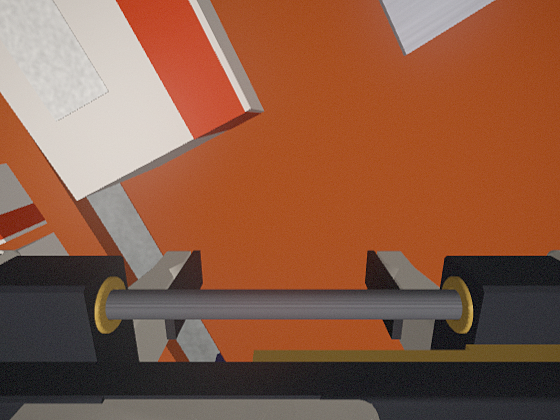

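The scene view shows the case at about (287,243) with its stands and pads, and the cover at (380,268). The grey modules are at (188,185), (215,192) and (246,172). Look-alikes are green at (218,128) and (214,158), and pink at (171,160) and (150,187). I'll take a close crop and the depth measurements next.

```bash
cat > h.py <<'E'
import numpy as np,cv2
def load(n):
    z=np.load(n); return z["p"],z["d"],z["view"],z["k"]
def world(d,view,k):
    h,w=d.shape; u,v=np.meshgrid(np.arange(w),np.arange(h))
    X=np.stack([(u-k[2])/k[0]*d,-(v-k[3])/k[1]*d,-d],-1)
    R,t=view[:3,:3],view[:3,3]
    return (X-t)@R
def grab(name,tag):
    from plant import capture,calibration
    c=calibration(name);p,d=capture(name);k=[c["fx"],c["fy"],c["cx"],c["cy"]]
    cv2.imwrite(f"pics/{tag}.png",p);np.savez(f"pics/{tag}.npz",p=p,d=d,view=c["view"],k=k)
    return p,d,c["view"],np.array(k)
def ray(u,v,z,view,k):
    R,t=view[:3,:3],view[:3,3]
    dr=R.T@np.array([(u-k[2])/k[0],-(v-k[3])/k[1],-1.]); o=-R.T@t
    return o+dr*(z-o[2])/dr[2]
def proj(P,view,k):
    c=view[:3,:3]@np.array(P)+view[:3,3]
    return k[2]+k[0]*c[0]/-c[2], k[3]-k[1]*c[1]/-c[2]
E
python3 - <<'E'
from h import *
p,d,V,k=load("pics/scene0.npz")
W=world(d,V,k)
cv2.imwrite("pics/c1.png",cv2.resize(p[110:220,130:290],None,fx=5,fy=5,interpolation=cv2.INTER_CUBIC))
cv2.imwrite("pics/c2.png",cv2.resize(p[175:300,225:365],None,fx=5,fy=4.8,interpolation=cv2.INTER_CUBIC))
cv2.imwrite("pics/c3.png",cv2.resize(p[230:310,330:430],None,fx=6,fy=6,interpolation=cv2.INTER_CUBIC))
for u,v in [(188,185),(215,192),(246,172),(218,128),(287,243),(380,268),(343,217),(270,155),(202,235),(175,215),(320,205),(258,205),(265,232),(275,240),(292,250),(305,262)]:
    print((u,v),W[v,u].round(3))
E
```

```text
(188, 185) [ 0.599 -0.367  0.055]
(215, 192) [ 0.574 -0.257  0.083]
(246, 172) [ 0.441 -0.228  0.08 ]
(218, 128) [ 0.334 -0.458  0.052]
(287, 243) [0.569 0.052 0.06 ]
(380, 268) [0.443 0.34  0.031]
(343, 217) [0.342 0.131 0.005]
(270, 155) [ 0.314 -0.219  0.053]
(202, 235) [ 0.735 -0.168  0.111]
(175, 215) [ 0.713 -0.323  0.045]
(320, 205) [0.442 0.085 0.171]
(258, 205) [ 0.553 -0.082  0.147]
(265, 232) [ 0.572 -0.039  0.037]
(275, 240) [0.576 0.007 0.038]
(292, 250) [0.56  0.067 0.013]
(305, 262) [0.568 0.128 0.011]
```

View pics/c1.png

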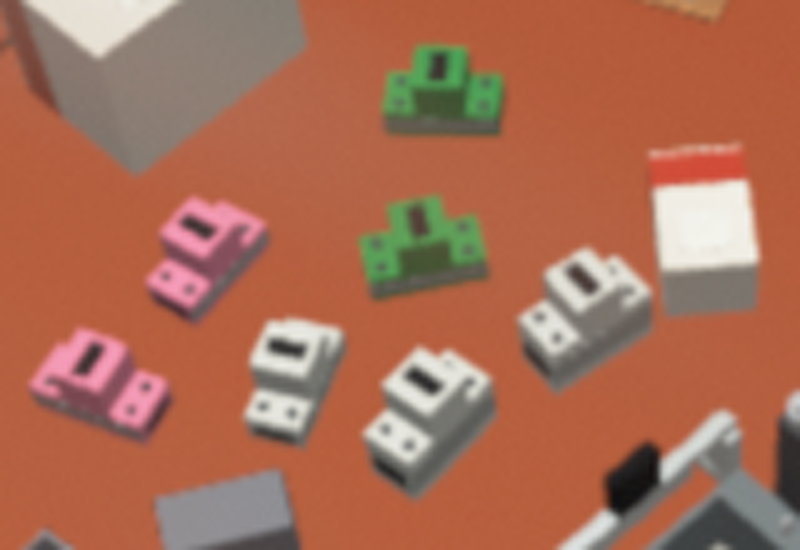

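View pics/c2.png

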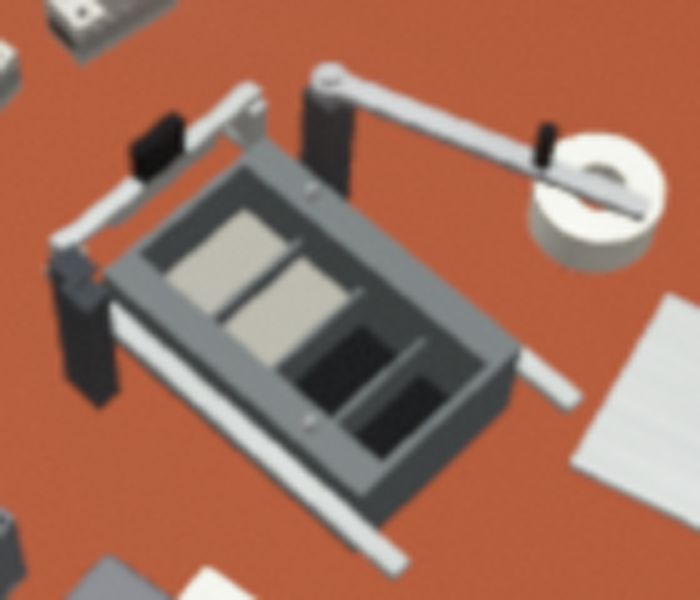

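View pics/c3.png

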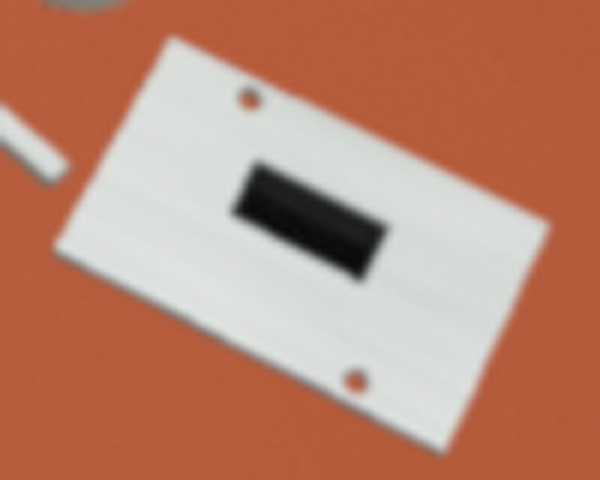

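```bash
cat >> h.py <<'E'
def rect(pts):
    (c,s,a)=cv2.minAreaRect(pts.astype(np.float32)*1000)
    return np.round(c,1),np.round(s,1),round(a,1)
E
python3 - <<'E'
from h import *
p,d,V,k=load("pics/scene0.npz")
W=world(d,V,k); hsv=cv2.cvtColor(p,cv2.COLOR_BGR2HSV)
X=W[...,0];Y=W[...,1];Z=W[...,2]
def box(a,b,c,e): return (X>a)&(X<b)&(Y>c)&(Y<e)
ok=d>0
# modules
grey=(hsv[...,1]<60)
for nm,(u,v),h in [("short",(188,185),.058),("tallA",(215,192),.084),("tallB",(246,172),.084)]:
    c=W[v,u]
    m=ok&grey&(np.hypot(X-c[0],Y-c[1])<.075)&(Z>.012)
    top=m&(Z>h-.012)
    print(nm,m.sum(),"top z med",np.median(Z[top]).round(4),"all",rect(W[m][:,:2]),"top",rect(W[top][:,:2]))
    # intensity top
rim=ok&grey&(np.abs(Z-.1)<.006)&box(.4,.75,-.15,.25)
print("rim",rim.sum(),rect(W[rim][:,:2]),np.median(Z[rim]))
cv2.imwrite("pics/m.png",cv2.resize((rim*255).astype(np.uint8)[150:320,200:400],None,fx=4,fy=3.5))
cov=ok&grey&box(.3,.65,.17,.5)&(Z<.02)&(hsv[...,2]>120)
n,l,s,c=cv2.connectedComponentsWithStats(cov.astype(np.uint8)); i=1+np.argmax(s[1:,4]);cov=l==i
print("cover",s[i],rect(W[cov][:,:2]),np.median(Z[cov]))
hd=ok&(hsv[...,2]<60)&box(.3,.6,.2,.45)&(Z>.03)
print("handle",hd.sum(),rect(W[hd][:,:2]),np.median(Z[hd]))
tab=ok&(hsv[...,2]<60)&box(.45,.65,-.16,0)&(Z>.12)
print("tab",tab.sum(),rect(W[tab][:,:2]),Z[tab].max())
bar=ok&(hsv[...,2]>120)&grey&box(.3,.6,-.15,.25)&(np.abs(Z-.166)<.006)
n,l,s,c=cv2.connectedComponentsWithStats(bar.astype(np.uint8)); i=1+np.argmax(s[1:,4])
print("latch",s[i],rect(W[l==i][:,:2]))
for nm in [ "pins"]:
    m=ok&box(.4,.75,-.15,.25)&grey&(hsv[...,2]>150)&(Z>.103)&(Z<.117); print("pins",np.argwhere(m)[:20].tolist())
E
```

```text
short 326 top z med 0.0574 all (array([ 589.2, -362.4]), array([128.5,  97.4]), 59.3) top (array([ 581.3, -352. ]), array([ 49.4, 114.4]), 5.2)
tallA 439 top z med 0.0841 all (array([ 557.9, -274.8]), array([93.7, 47.2]), 4.0) top (array([ 557.4, -275.7]), array([43.3, 42.6]), 89.4)
tallB 423 top z med 0.0841 all (array([ 415.7, -242.2]), array([ 48.1, 106.7]), 73.5) top (array([ 421.7, -243.4]), array([44.4, 43.2]), 81.7)
rim 1182 (array([574.2,  40.3]), array([256.5, 237.8]), 83.2) 0.10035879793065978
cover [ 339  237   82   68 2724] (array([435.5, 339.6]), array([157.5, 233.4]), 7.5) 0.008993393698216608
handle 146 (array([438.2, 339.9]), array([17.7, 72.5]), 5.5) 0.048123768628977354
tab 109 (array([513.6, -53.1]), array([ 21.8, 145.5]), 56.9) 0.17405146319933254
latch [287 188  68  33 338] (array([434.8,  80.9]), array([ 24.9, 232.5]), 11.3)
pins [[195, 276], [196, 275], [196, 277], [197, 277], [198, 275], [198, 276], [213, 287], [214, 286], [216, 249], [217, 247], [217, 250], [223, 236], [224, 235], [224, 242], [225, 240], [234, 259], [248, 275], [262, 286]]
```

View pics/m.png

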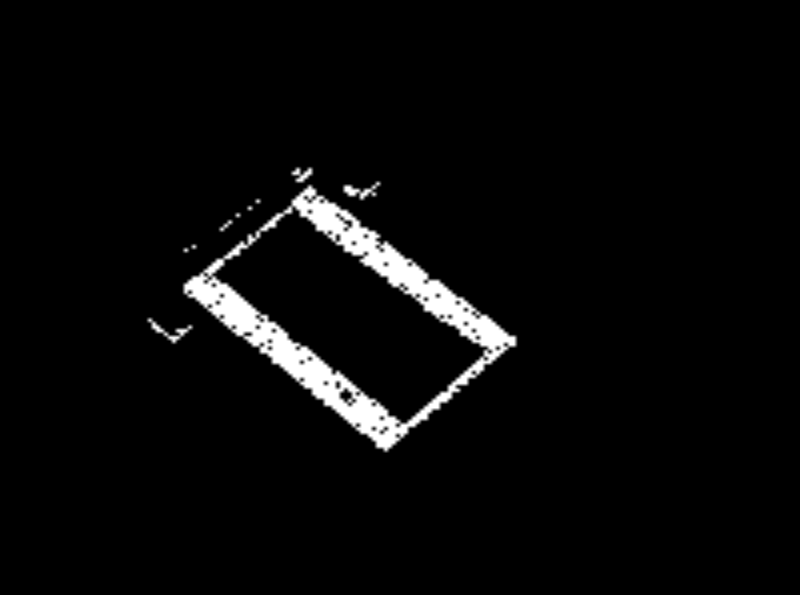

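Run:
```python
from h import *
p,d,V,k=load("pics/scene0.npz")
W=world(d,V,k); hsv=cv2.cvtColor(p,cv2.COLOR_BGR2HSV)
X=W[...,0];Y=W[...,1];Z=W[...,2];grey=hsv[...,1]<60;ok=d>0
def big(m):
    n,l,s,c=cv2.connectedComponentsWithStats(m.astype(np.uint8)); i=1+np.argmax(s[1:,4]);return l==i
def box(a,b,c,e): return (X>a)&(X<b)&(Y>c)&(Y<e)
rim=big(ok&grey&(np.abs(Z-.1)<.006)&box(.4,.75,-.15,.25))
print("rim",rim.sum(),rect(W[rim][:,:2]))
c=W[185,188]
m=ok&grey&(np.hypot(X-c[0],Y-c[1])<.075)&(Z>.012)&(Y>-.42)
top=big(m&(Z>.048)); print("short all",rect(W[big(m)][:,:2]),"top",rect(W[top][:,:2]),np.median(W[top],axis=0))
for n,z0,z1,b,dark in [("stand",.033,.04,(.45,.7,-.1,.18),0),("pad",.005,.015,(.45,.7,-.1,.18),1)]:
    m=ok&box(*b)&(Z>z0)&(Z<z1); print(n,m.sum(),np.median(W[m],axis=0))
tab=big(ok&(hsv[...,2]<60)&box(.45,.65,-.16,0)&(Z>.125))
print("tab",tab.sum(),rect(W[tab][:,:2]),W[tab].mean(0))
peg=big(ok&(hsv[...,2]<70)&box(.35,.5,0.05,.2)&(Z>.168)); print("peg",peg.sum(),np.argwhere(peg).mean(0),W[peg].mean(0))
```

```text
rim 1132 (array([574.8,  52.2]), array([232.8, 155.1]), 83.2)
short all (array([ 585.9, -384.9]), array([95.1, 44.3]), 22.3) top (array([ 585.4, -385.8]), array([46.6, 42.3]), 17.6) [ 0.58703074 -0.38353608  0.05803485]
stand 442 [0.5563331  0.00403502 0.03675121]
pad 568 [0.57699164 0.0888491  0.00915543]
tab 78 (array([561. , -83.5]), array([11.6, 38.1]), 79.4) [ 0.56093018 -0.08207467  0.15280201]
peg 22 [205.  333.5] [0.42974212 0.12558169 0.19613302]
```

```bash
cat >> h.py <<'E'
def go(x,y,z,yaw=None):
    from plant import r
    from scipy.spatial.transform import Rotation as Ro
    s=r.get_state(); e=s["eef_rot"]; R=Ro.from_euler('xyz',e,degrees=True).as_matrix()
    sh=R.T@(np.array([x,y,z])-s["tcp_pos"])
    tn=0 if yaw is None else -np.radians((yaw-e[2]+180)%360-180)
    print("shift",sh.round(4),"turn",round(tn,3),"|",round(np.linalg.norm(sh),3),"t",round(s["time_s"],2),"pos",s["tcp_pos"].round(4),"rpy",e.round(2),"F",s["contact_force"].round(1),"w",round(s["gripper_width"],4))
E
python3 - <<'E'
from h import *
go(.5,-.2,.33,-90)
p,d,V,k=load("pics/wrist0.npz")
from scipy.spatial.transform import Rotation as Ro
R=Ro.from_euler('xyz',[179.9,0,-23.6],degrees=True).as_matrix()
o=-V[:3,:3].T@V[:3,3]; print("cam in tool",R.T@(o-[.27,.618,.2256]),"look in tool",R.T@(-V[2,:3]))
E
```

```text
shift [ 0.5383  0.6579 -0.1033] turn 1.159 | 0.856 t 0.15 pos [0.27   0.6182 0.2258] rpy [ 1.7993e+02 -1.0000e-02 -2.3600e+01] F [ 0.3 -0.1  0. ] w 0.0874
cam in tool [ 0.07775391 -0.00100747 -0.15836249] look in tool [-2.87037012e-01 -2.44730137e-04  9.57919461e-01]
```

servo_tool --grip '[-1,-1,-1,-1,-1,-1,-1,-1,-1,-1]' --pt "0 0 -0.1" --pt "0.05 0.06 -0.1" --pt "0.54 0.66 -0.1" --pt "0.54 0.66 -0.1" --pt "0.54 0.66 -0.1" --pt "0.54 0.66 -0.1" --pt "0.54 0.66 -0.1" --pt "0.54 0.66 -0.1" --pt "0.54 0.66 -0.1" --pt "0.54 0.66 -0.1" --turn '[0,0.12,0.24,0.36,0.48,0.6,0.72,0.84,0.96,1.08]'

```text
time_s: 0.98
tcp_pos: [0.3693, 0.2637, 0.3068]
eef_rot: [-180.0, 0.0, -85.8]
contact_force: [0.9, 0.5, -0.4]
gripper_width: 0.0879
```

```bash
python3 -c "
from h import *
go(.5,-.2,.33,-90)"
```

```text
shift [ 0.472  -0.0962 -0.0233] turn 0.074 | 0.482 t 0.98 pos [0.3693 0.2637 0.3068] rpy [-1.7999e+02  2.0000e-02 -8.5780e+01] F [ 0.9  0.5 -0.4] w 0.0879
```

servo_tool --grip '[-1,-1,-1,-1,-1,-1,-1,-1,-1,-1]' --pt "0.47 -0.096 -0.023" --pt "0.47 -0.096 -0.023" --pt "0.47 -0.096 -0.023" --pt "0.47 -0.096 -0.023" --pt "0.47 -0.096 -0.023" --pt "0.47 -0.096 -0.023" --pt "0.47 -0.096 -0.023" --pt "0.47 -0.096 -0.023" --pt "0.47 -0.096 -0.023" --pt "0.47 -0.096 -0.023" --turn '[0.074,0.074,0.074,0.074,0.074,0.074,0.074,0.074,0.074,0.074]'

```text
time_s: 1.82
tcp_pos: [0.4846, -0.1363, 0.3269]
eef_rot: [-180.0, 0.0, -89.7]
contact_force: [1.1, 1.4, -0.0]
gripper_width: 0.0875
```

servo_tool --grip '[-1,-1,-1,-1]' --pt "0.06 0 0" --pt "0.06 0 0" --pt "0.06 0 0" --pt "0.06 0 0" --turn '[0,0,0,0]'

```text
time_s: 2.15
tcp_pos: [0.4846, -0.1952, 0.326]
eef_rot: [179.9, 0.0, -89.9]
contact_force: [0.9, -0.4, -0.4]
gripper_width: 0.0876
```

```bash
python3 -c "
from h import *
go(.5,-.2,.33,-90)
p,d,V,k=grab('wrist','w1')"
```

```text
shift [ 0.0048 -0.0154 -0.004 ] turn 0.002 | 0.017 t 2.15 pos [ 0.4846 -0.1952  0.326 ] rpy [ 1.7993e+02  1.0000e-02 -8.9880e+01] F [ 0.9 -0.4 -0.4] w 0.0876
```

View pics/w1.png

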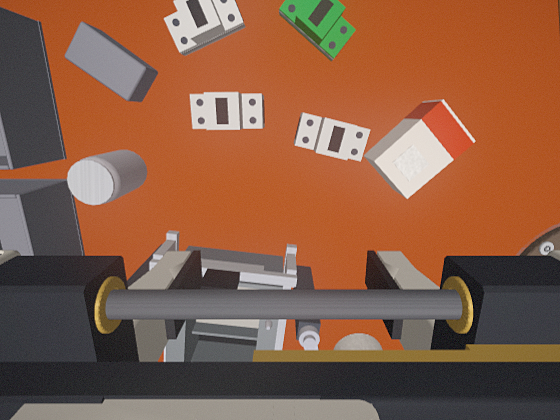

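The wrist view shows tall A at (226,110), tall B at (332,137) and part of the short module at (205,20).

```bash
cat >> h.py <<'E'
def module(p,d,V,k,u,v,h,r=.062):
    "nose top & shoulders"
    W=world(d,V,k);hsv=cv2.cvtColor(p,cv2.COLOR_BGR2HSV)
    c=W[v,u]; near=(d>0)&(np.hypot(W[...,0]-c[0],W[...,1]-c[1])<r)&(hsv[...,1]<90)
    top=near&(np.abs(W[...,2]-h)<.006); sh=near&(np.abs(W[...,2]-(h-.032))<.006)
    n,l,s,cc=cv2.connectedComponentsWithStats(top.astype(np.uint8)); top=l==1+np.argmax(s[1:,4])
    print("top",rect(W[top][:,:2]),"z",np.median(W[top][:,2]).round(4),"sh",sh.sum(),rect(W[sh|top][:,:2]), "mean z sh",np.median(W[sh][:,2]).round(4))
E
python3 - <<'E'
from h import *
a=load("pics/w1.npz")
module(*a,241,110,.084)
module(*a,325,135,.084)
W=world(a[1],a[2],a[3]); 
for u,v in [(213,110),(222,110),(241,110),(197,110),(332,137),(352,142)]: print(u,v,W[v,u])
E
```

```text
top (array([ 557.2, -276. ]), array([40.4, 41.5]), 0.1) z 0.0844 sh 1085 (array([ 555.4, -276. ]), array([86.5, 41.6]), 0.1) mean z sh 0.0524
top (array([ 421.6, -243.6]), array([41.9, 40.5]), 76.8) z 0.0843 sh 1119 (array([ 421.7, -243.6]), array([41.9, 90.2]), 76.7) mean z sh 0.0523
213 110 [ 0.56735015 -0.27687858  0.08471458]
222 110 [ 0.55677024 -0.27689898  0.08493343]
241 110 [ 0.53724541 -0.27720342  0.06294497]
197 110 [ 0.5941259  -0.27719957  0.05288634]
332 137 [ 0.42656383 -0.24629882  0.08478923]
352 142 [ 0.40205681 -0.24041067  0.08401845]
```

```bash
python3 -c "
from h import *
go(.5572,-.276,.15,-89.9)"
```

```text
shift [ 0.082  -0.0723  0.1762] turn 0.002 | 0.207 t 2.2 pos [ 0.4847 -0.1943  0.3263] rpy [ 1.7996e+02  2.0000e-02 -8.9800e+01] F [-0.6  0.5  0.4] w 0.0875
```

servo_tool --grip '[-1,-1,-1,-1,-1,-1,-1,-1,-1,-1]' --pt "0.082 -0.072 0.09" --pt "0.082 -0.072 0.09" --pt "0.082 -0.072 0.09" --pt "0.082 -0.072 0.176" --pt "0.082 -0.072 0.176" --pt "0.082 -0.072 0.176" --pt "0.082 -0.072 0.176" --pt "0.082 -0.072 0.176" --pt "0.082 -0.072 0.176" --pt "0.082 -0.072 0.176" --turn '[0,0,0,0,0,0,0,0,0,0]'

```text
time_s: 3.03
tcp_pos: [0.5588, -0.2753, 0.1533]
eef_rot: [-179.8, -0.1, -89.6]
contact_force: [0.2, -0.1, 0.7]
gripper_width: 0.0879
```

```bash
python3 -c "
from h import *
go(.5572,-.276,.057,-89.9)"
```

```text
shift [0.0006 0.002  0.0963] turn 0.005 | 0.096 t 3.03 pos [ 0.5588 -0.2753  0.1533] rpy [-1.7977e+02 -6.0000e-02 -8.9640e+01] F [ 0.2 -0.1  0.7] w 0.0879
```

servo_tool --grip '[-1,-1,-1,-1,-1,0.6,0.6,0.6,0.6,0.6]' --pt "0.0006 0.002 0.04" --pt "0.0006 0.002 0.08" --pt "0.0006 0.002 0.096" --pt "0.0006 0.002 0.096" --pt "0.0006 0.002 0.096" --pt "0.0006 0.002 0.096" --pt "0.0006 0.002 0.096" --pt "0.0006 0.002 0.096" --pt "0.0006 0.002 0.096" --pt "0.0006 0.002 0.096" --turn '[0.005,0.005,0.005,0.005,0.005,0.005,0.005,0.005,0.005,0.005]' --newtons 25

```text
time_s: 3.87
tcp_pos: [0.5556, -0.2764, 0.0552]
eef_rot: [-180.0, -0.0, -90.0]
contact_force: [-0.4, -0.3, 0.0]
gripper_width: 0.0599
```

servo_tool --grip '[0.6,0.6,0.6]' --pt "0 0 0" --pt "0 0 0" --pt "0 0 0" --turn '[0,0,0]'

```text
time_s: 4.12
tcp_pos: [0.5558, -0.2764, 0.0548]
eef_rot: [-180.0, -0.0, -90.0]
contact_force: [2.7, -0.8, -2.0]
gripper_width: 0.0401
```

```bash
python3 -c "
from h import *
go(.5572,-.276,.35,-89.9)"
```

```text
shift [-0.0004 -0.0016 -0.2952] turn -0.002 | 0.295 t 4.12 pos [ 0.5558 -0.2764  0.0548] rpy [-1.7996e+02 -1.0000e-02 -8.9990e+01] F [ 2.7 -0.8 -2. ] w 0.0401
```

servo_tool --grip '[0.6,0.6,0.6,0.6,0.6,0.6,0.6,0.6,0.6,0.6]' --pt "0 0 -0.02" --pt "0 0 -0.06" --pt "0 0 -0.1" --pt "0 0 -0.14" --pt "0 0 -0.18" --pt "0 0 -0.22" --pt "0 0 -0.26" --pt "-0.03 0 -0.285" --pt "-0.07 0 -0.285" --pt "-0.11 0 -0.285" --turn '[0,0,0,0,0,0,0,0,0.03,0.06]'

```text
time_s: 4.95
tcp_pos: [0.5554, -0.1657, 0.3408]
eef_rot: [-179.9, 0.0, -93.7]
contact_force: [0.3, 0.4, -3.7]
gripper_width: 0.0395
```

```bash
python3 -c "
from h import *
go(.585,.2,.34,-96.8)"
```

```text
shift [-0.3668 -0.0062  0.0011] turn 0.055 | 0.367 t 4.95 pos [ 0.5554 -0.1657  0.3408] rpy [-1.7988e+02  4.0000e-02 -9.3660e+01] F [ 0.3  0.4 -3.7] w 0.0395
```

servo_tool --grip '[0.6,0.6,0.6,0.6,0.6,0.6,0.6,0.6,0.6,0.6]' --pt "-0.04 -0.001 0" --pt "-0.08 -0.002 0" --pt "-0.12 -0.003 0" --pt "-0.16 -0.004 0" --pt "-0.2 -0.005 0" --pt "-0.24 -0.006 0" --pt "-0.28 -0.006 0" --pt "-0.32 -0.006 0" --pt "-0.36 -0.006 0" --pt "-0.367 -0.006 0" --turn '[0.055,0.055,0.055,0.055,0.055,0.055,0.055,0.055,0.055,0.055]'

```text
time_s: 5.78
tcp_pos: [0.5828, 0.205, 0.3375]
eef_rot: [179.9, 0.0, -96.4]
contact_force: [1.0, -0.8, -4.6]
gripper_width: 0.0397
```

servo_tool --grip '[0.6,0.6,0.6]' --pt "0 0 0" --pt "0 0 0" --pt "0 0 0" --turn '[0,0,0]'

```text
time_s: 6.03
tcp_pos: [0.583, 0.1991, 0.3391]
eef_rot: [179.9, -0.0, -96.6]
contact_force: [-0.5, -0.5, -3.3]
gripper_width: 0.0402
```

```bash
python3 -c "
from h import *
go(.585,.2,.34,-96.8)
p,d,V,k=grab('wrist','w2')"
```

```text
shift [-0.0011 -0.0018 -0.0009] turn 0.004 | 0.002 t 6.03 pos [0.583  0.1991 0.3391] rpy [ 1.7993e+02 -5.0000e-02 -9.6600e+01] F [-0.5 -0.5 -3.3] w 0.0402
```

View pics/w2.png

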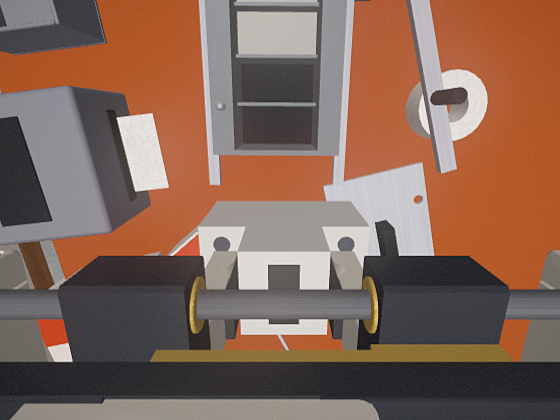

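The wrist view shows the case: far wall at row about 155, rims at columns 205-345, and the rear pin at (221,106). I'll check its frame.

Run:
```python
from h import *
p,d,V,k=load("pics/w2.npz"); W=world(d,V,k);hsv=cv2.cvtColor(p,cv2.COLOR_BGR2HSV)
X,Y,Z=W[...,0],W[...,1],W[...,2]
m=(d>0)&(np.abs(Z-.1)<.004)&(Y<.19)&(Y>-.1)&(X>.45)&(X<.7)&(hsv[...,1]<70)
n,l,s,c=cv2.connectedComponentsWithStats(m.astype(np.uint8)); m=l==1+np.argmax(s[1:,4])
cv2.imwrite("pics/m2.png",m.astype(np.uint8)*255)
print(rect(W[m][:,:2]),m.sum(),np.median(Z[m]))
P=W[m][:,:2]; a=np.radians(-6.8)
ex=np.array([np.cos(a),np.sin(a)]);ey=np.array([-np.sin(a),np.cos(a)])
for a_ in (-7.4,-7.1,-6.8,-6.5,-6.2):
    a=np.radians(a_);ex=np.array([np.cos(a),np.sin(a)]);ey=np.array([-np.sin(a),np.cos(a)])
    q=(P-[.5748,.0522])@np.c_[ex,ey]
    print(a_,np.percentile(q,[.3,99.7],axis=0).round(4).tolist())
print("pin",ray(221,106,.11,V,k), "expected",np.array([.5748,.0522])+np.array([.063,.060])@np.array([[np.cos(np.radians(-6.8)),np.sin(np.radians(-6.8))],[-np.sin(np.radians(-6.8)),np.cos(np.radians(-6.8))]]))
```

```text
(array([579. ,  86.4]), array([164.9, 152.3]), 83.1) 7602 0.10020338268152984
-7.4 [[-0.0762, -0.0477], [0.0759, 0.1165]]
-7.1 [[-0.0758, -0.0474], [0.0759, 0.1165]]
-6.8 [[-0.0757, -0.0471], [0.076, 0.1167]]
-6.5 [[-0.0757, -0.0471], [0.0763, 0.1169]]
-6.2 [[-0.0758, -0.0471], [0.0767, 0.1172]]
pin [0.64338555 0.10537554 0.11      ] expected [0.64446107 0.10431848]
```

View pics/m2.png

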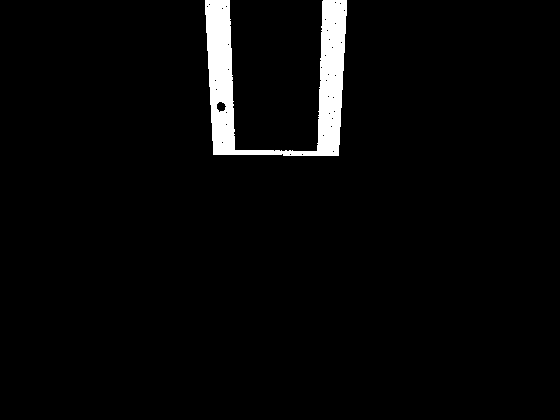

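```bash
cat >> h.py <<'E'
def casept(x,y,c=(.5749,.0527),a=-6.9):
    a=np.radians(a); return c[0]+x*np.cos(a)-y*np.sin(a), c[1]+x*np.sin(a)+y*np.cos(a)
E
python3 -c "
from h import *
go(*casept(0,.084),.17,-96.9)"
```

```text
shift [ 0.062  -0.0091  0.1694] turn 0.005 | 0.181 t 6.08 pos [0.5832 0.1988 0.3394] rpy [ 1.7996e+02 -3.0000e-02 -9.6630e+01] F [-0.5 -0.1 -3.2] w 0.0398
```

servo_tool --grip '[0.6,0.6,0.6,0.6,0.6,0.6,0.6,0.6,0.6,0.6]' --pt "0.03 -0.009 0.02" --pt "0.062 -0.009 0.04" --pt "0.062 -0.009 0.08" --pt "0.062 -0.009 0.12" --pt "0.062 -0.009 0.15" --pt "0.062 -0.009 0.165" --pt "0.062 -0.009 0.165" --pt "0.062 -0.009 0.165" --pt "0.062 -0.009 0.165" --pt "0.062 -0.009 0.165" --turn '[0.005,0.005,0.005,0.005,0.005,0.005,0.005,0.005,0.005,0.005]'

```text
time_s: 6.92
tcp_pos: [0.5864, 0.1372, 0.1769]
eef_rot: [-179.8, 0.1, -96.9]
contact_force: [0.3, -0.1, -3.5]
gripper_width: 0.0399
```

```bash
python3 -c "
from h import *
go(*casept(0,.084),.067,-96.9)"
```

```text
shift [0.0015 0.0016 0.1098] turn 0.0 | 0.11 t 6.92 pos [0.5864 0.1372 0.1769] rpy [-1.7983e+02  1.0000e-01 -9.6890e+01] F [ 0.3 -0.1 -3.5] w 0.0399
```

servo_tool --grip '[0.6,0.6,0.6,0.6,0.6,0.6,0.6,0.6,0.6,0.6]' --pt "0.001 0.001 0.01" --pt "0.001 0.001 0.02" --pt "0.001 0.001 0.035" --pt "0.001 0.001 0.05" --pt "0.001 0.001 0.065" --pt "0.001 0.001 0.08" --pt "0.001 0.001 0.092" --pt "0.001 0.001 0.1" --pt "0.001 0.001 0.104" --pt "0.001 0.001 0.104" --turn '[0,0,0,0,0,0,0,0,0,0]'

```text
time_s: 7.75
tcp_pos: [0.5835, 0.1359, 0.0696]
eef_rot: [179.9, -0.1, -96.9]
contact_force: [1.3, 0.2, -3.0]
gripper_width: 0.0396
```

```bash
python3 -c "
from h import *
go(*casept(0,.084),.066,-96.9)"
```

```text
shift [-0.0004 -0.0014  0.0036] turn 0.0 | 0.004 t 7.75 pos [0.5835 0.1359 0.0696] rpy [ 1.7992e+02 -6.0000e-02 -9.6880e+01] F [ 1.3  0.2 -3. ] w 0.0396
```

servo_tool --grip '[0.6,0.6,0.6,-0.09,-0.09,-0.09,-0.09]' --pt "0 -0.001 0.002" --pt "0 -0.001 0.0035" --pt "0 -0.001 0.0035" --pt "0 -0.001 0.0035" --pt "0 -0.001 0.0035" --pt "0 -0.001 0.0035" --pt "0 -0.001 0.0035" --turn '[0,0,0,0,0,0,0]'

```text
time_s: 8.33
tcp_pos: [0.5855, 0.1362, 0.0678]
eef_rot: [-179.9, 0.0, -96.9]
contact_force: [-0.4, -0.1, -0.7]
gripper_width: 0.0479
```

```bash
python3 -c "
from h import *
go(*casept(0,.084),.066,-96.9)"
```

```text
shift [0.0002 0.0005 0.0018] turn 0.001 | 0.002 t 8.33 pos [0.5855 0.1362 0.0678] rpy [-1.7994e+02  4.0000e-02 -9.6870e+01] F [-0.4 -0.1 -0.7] w 0.0479
```

servo_tool --grip '[-0.09,-0.09,-0.09,-0.09,-0.5,-1,-1,-1,-1,-1]' --pt "0 0 -0.02" --pt "0 0 -0.06" --pt "0 0 -0.1" --pt "0 0 -0.14" --pt "0.03 0.01 -0.18" --pt "0.06 0.02 -0.21" --pt "0.1 0.04 -0.22" --pt "0.14 0.06 -0.22" --pt "0.18 0.08 -0.22" --pt "0.22 0.1 -0.22" --turn '[0,0,0,0,0,0,0,0.03,0.07,0.11]'

```text
time_s: 9.17
tcp_pos: [0.4707, -0.053, 0.288]
eef_rot: [-179.9, 0.1, -103.3]
contact_force: [1.2, 0.9, -0.5]
gripper_width: 0.0824
```

```bash
python3 -c "
from h import *
go(.4216,-.2436,.2,-103.3)"
```

```text
shift [0.1969 0.0042 0.0878] turn 0.001 | 0.216 t 9.17 pos [ 0.4707 -0.053   0.288 ] rpy [-1.7990e+02  5.0000e-02 -1.0325e+02] F [ 1.2  0.9 -0.5] w 0.0824
```

servo_tool --grip '[-1,-1,-1,-1,-1,-1,-1,-1,-1]' --pt "0.04 0.001 0" --pt "0.08 0.002 0" --pt "0.12 0.004 0" --pt "0.16 0.004 0.04" --pt "0.19 0.004 0.08" --pt "0.197 0.004 0.088" --pt "0.197 0.004 0.088" --pt "0.197 0.004 0.088" --pt "0.197 0.004 0.088" --turn '[0,0,0,0,0,0,0,0,0]'

```text
time_s: 9.92
tcp_pos: [0.4236, -0.2428, 0.2]
eef_rot: [-179.9, -0.0, -103.2]
contact_force: [0.5, 0.6, 1.0]
gripper_width: 0.0882
```

Run:
```python
from h import *
go(.4216,-.2436,.057,-103.3)
grab("wrist","w3"); grab("scene","s3")
```

```text
shift [0.0012 0.002  0.143 ] turn 0.002 | 0.143 t 9.92 pos [ 0.4236 -0.2428  0.2   ] rpy [-1.7993e+02 -2.0000e-02 -1.0320e+02] F [0.5 0.6 1. ] w 0.0882
```

View pics/w3.png

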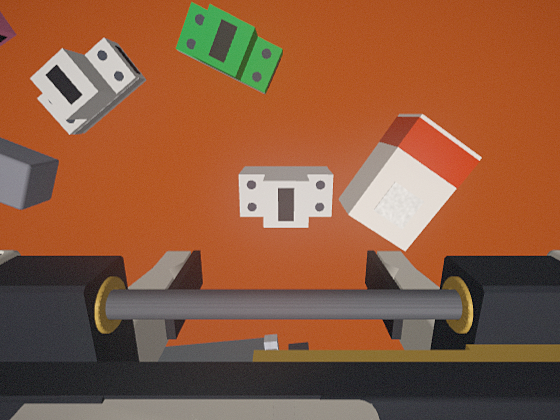

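View pics/s3.png

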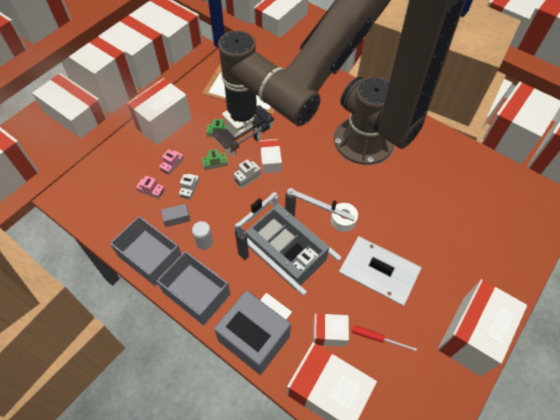

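Run:
```python
from h import *
a=load("pics/w3.npz")
module(*a,286,205,.084)
module(*a,85,80,.058)
p,d,V,k=a
W=world(d,V,k)
for u,v,z in [(346,213,.06),(405,249,.06),(340,200,.06),(384,147,.06)]: print(u,v,W[v,u].round(3),ray(u,v,z,V,k).round(3))
# distance of high points in finger region
m=(d>0)&(W[...,2]>.045)&(W[...,0]<.38)&(W[...,0]>.2)&(W[...,1]<-.1)
th=np.radians(-13.3);q=(W[m][:,:2]-[.4216,-.2436])@np.array([[np.cos(th),-np.sin(th)],[np.sin(th),np.cos(th)]])
s=q[np.abs(q[:,1])<.02]; print(s[:,0].max() if len(s) else None); print(q[q[:,0]>-.07][:,1].max() if (q[:,0]>-.07).any() else None)
```

```text
top (array([ 421.6, -243.9]), array([42.4, 39.9]), 76.5) z 0.0843 sh 2113 (array([ 414.3, -242.1]), array([ 42.4, 105.3]), 76.7) mean z sh 0.0522
top (array([ 584.9, -384.7]), array([41.6, 43.2]), 22.5) z 0.0584 sh 2161 (array([ 584.6, -384.8]), array([89.9, 43.4]), 22.7) mean z sh 0.0263
346 213 [ 0.361 -0.196 -0.001] [ 0.369 -0.216  0.06 ]
405 249 [ 0.319 -0.166  0.061] [ 0.318 -0.166  0.06 ]
340 200 [ 0.366 -0.215  0.009] [ 0.372 -0.23   0.06 ]
384 147 [ 0.315 -0.264  0.027] [ 0.324 -0.27   0.06 ]
-0.03819283347673387
0.022442814462298503
```

servo_tool --grip '[-0.4,-0.4,-0.4,-0.4,-0.4,-0.4,-0.4,-0.4,-0.4]' --pt "0.001 0.002 0" --pt "0.001 0.002 0" --pt "0.001 0.002 0.01" --pt "0.001 0.002 0.02" --pt "0.001 0.002 0.04" --pt "0.001 0.002 0.06" --pt "0.001 0.002 0.07" --pt "0.001 0.002 0.07" --pt "0.001 0.002 0.07" --turn '[0,0,0,0,0,0,0,0,0]'

```text
time_s: 10.77
tcp_pos: [0.4206, -0.2432, 0.1286]
eef_rot: [179.9, -0.0, -103.2]
contact_force: [0.5, 0.2, 0.7]
gripper_width: 0.0618
```

Run:
```python
from h import *
go(.4216,-.2438,.057,-103.4)
```

```text
shift [ 0.0004 -0.0013  0.0716] turn 0.004 | 0.072 t 10.77 pos [ 0.4206 -0.2432  0.1286] rpy [ 1.7990e+02 -3.0000e-02 -1.0316e+02] F [0.5 0.2 0.7] w 0.0618
```

servo_tool --grip '[-0.4,-0.4,-0.4,-0.4,0.6,0.6,0.6,0.6,0.6,0.6]' --pt "0 -0.001 0.03" --pt "0 -0.001 0.06" --pt "0 -0.001 0.071" --pt "0 -0.001 0.071" --pt "0 -0.001 0.071" --pt "0 -0.001 0.071" --pt "0 -0.001 0.071" --pt "0 -0.001 0.071" --pt "0 -0.001 0.071" --pt "0 -0.001 0.071" --turn '[0.003,0.003,0.003,0.003,0.003,0.003,0.003,0.003,0.003,0.003]' --newtons 25

```text
time_s: 11.6
tcp_pos: [0.4225, -0.2435, 0.0593]
eef_rot: [-179.9, -0.0, -103.3]
contact_force: [-1.4, 0.8, 6.7]
gripper_width: 0.0401
```

Run:
```python
from h import *
go(.42,-.20,.34,-96.9)
```

```text
shift [-0.0418  0.0119 -0.2807] turn -0.112 | 0.284 t 11.6 pos [ 0.4225 -0.2435  0.0593] rpy [-179.89   -0.   -103.33] F [-1.4  0.8  6.7] w 0.0401
```

servo_tool --grip '[0.6,0.6,0.6,0.6,0.6,0.6,0.6,0.6,0.6,0.6]' --pt "0 0 -0.01" --pt "0 0 -0.04" --pt "0 0 -0.08" --pt "0 0 -0.12" --pt "0 0 -0.16" --pt "0 0 -0.2" --pt "0 0 -0.24" --pt "-0.02 0 -0.27" --pt "-0.05 0 -0.28" --pt "-0.08 0 -0.28" --turn '[0,0,0,0,0,0,0,-0.04,-0.08,-0.112]'

```text
time_s: 12.43
tcp_pos: [0.4411, -0.1653, 0.3418]
eef_rot: [-179.6, 0.0, -96.9]
contact_force: [0.4, 0.9, -3.1]
gripper_width: 0.0396
```

Run:
```python
from h import *
go(*casept(0,.028),.32,-96.9)
```

```text
shift [-0.2605 -0.1063  0.0226] turn -0.001 | 0.282 t 12.43 pos [ 0.4411 -0.1653  0.3418] rpy [-1.7964e+02  4.0000e-02 -9.6930e+01] F [ 0.4  0.9 -3.1] w 0.0396
```

servo_tool --grip '[0.6,0.6,0.6,0.6,0.6,0.6,0.6,0.6,0.6,0.6]' --pt "-0.035 -0.014 0" --pt "-0.07 -0.028 0" --pt "-0.105 -0.042 0" --pt "-0.14 -0.057 0" --pt "-0.175 -0.07 0" --pt "-0.21 -0.085 0" --pt "-0.24 -0.098 0" --pt "-0.26 -0.106 0.01" --pt "-0.26 -0.106 0.02" --pt "-0.26 -0.106 0.022" --turn '[0,0,0,0,0,0,0,0,0,0]'

```text
time_s: 13.27
tcp_pos: [0.5758, 0.0806, 0.3128]
eef_rot: [179.7, -0.1, -96.9]
contact_force: [-1.2, -0.6, -4.6]
gripper_width: 0.0399
```

servo_tool --grip '[0.6,0.6,0.6,0.6,0.6,0.6,0.6,0.6]' --pt "0 0 0.03" --pt "0 0 0.06" --pt "0 0 0.09" --pt "0 0 0.12" --pt "0 0 0.135" --pt "0 0 0.14" --pt "0 0 0.14" --pt "0 0 0.14" --turn '[0,0,0,0,0,0,0,0]'

```text
time_s: 13.93
tcp_pos: [0.5774, 0.0793, 0.1773]
eef_rot: [-179.9, 0.0, -97.0]
contact_force: [1.0, -0.4, -2.3]
gripper_width: 0.0398
```

Run:
```python
from h import *
go(*casept(0,.028),.071,-96.9)
```

```text
shift [-0.0013 -0.0006  0.1063] turn -0.001 | 0.106 t 13.93 pos [0.5774 0.0793 0.1773] rpy [-1.7992e+02  1.0000e-02 -9.6950e+01] F [ 1.  -0.4 -2.3] w 0.0398
```

servo_tool --grip '[0.6,0.6,0.6,0.6,0.6,0.6,0.6,0.6,0.6,0.6]' --pt "-0.001 0 0.01" --pt "-0.001 0 0.02" --pt "-0.001 0 0.035" --pt "-0.001 0 0.05" --pt "-0.001 0 0.065" --pt "-0.001 0 0.08" --pt "-0.001 0 0.09" --pt "-0.001 0 0.098" --pt "-0.001 0 0.103" --pt "-0.001 0 0.103" --turn '[0,0,0,0,0,0,0,0,0,0]'

```text
time_s: 14.77
tcp_pos: [0.5766, 0.0806, 0.0721]
eef_rot: [179.9, -0.0, -96.9]
contact_force: [0.2, 0.2, -3.7]
gripper_width: 0.0398
```

Run:
```python
from h import *
go(*casept(0,.028),.07,-96.9)
```

```text
shift [-0.0001 -0.0017  0.0021] turn -0.001 | 0.003 t 14.77 pos [0.5766 0.0806 0.0721] rpy [ 1.7993e+02 -4.0000e-02 -9.6940e+01] F [ 0.2  0.2 -3.7] w 0.0398
```

servo_tool --grip '[0.6,0.6,-0.09,-0.09,-0.09,-0.09,-0.09,-0.09,-0.09,-0.09]' --pt "0 -0.001 0.002" --pt "0 -0.001 0.002" --pt "0 -0.001 0.002" --pt "0 -0.001 0.002" --pt "0 -0.001 0.002" --pt "0 -0.001 -0.02" --pt "0 -0.001 -0.06" --pt "0 -0.001 -0.1" --pt "0 -0.001 -0.14" --pt "0 -0.001 -0.18" --turn '[0,0,0,0,0,0,0,0,0,0]'

```text
time_s: 15.6
tcp_pos: [0.5778, 0.0805, 0.2558]
eef_rot: [-179.9, 0.0, -96.9]
contact_force: [1.4, -0.0, 0.3]
gripper_width: 0.0477
```

Run:
```python
from h import *
go(.5849,-.3847,.24,-67.4)
```

```text
shift [ 0.4609 -0.0631  0.0156] turn -0.515 | 0.465 t 15.6 pos [0.5778 0.0805 0.2558] rpy [-1.7994e+02  3.0000e-02 -9.6930e+01] F [ 1.4 -0.   0.3] w 0.0477
```

servo_tool --grip '[-0.5,-0.5,-0.5,-0.5,-0.5,-0.5,-0.5,-0.5,-0.5,-0.5]' --pt "0.04 -0.006 -0.01" --pt "0.08 -0.012 -0.01" --pt "0.12 -0.018 -0.01" --pt "0.16 -0.024 0" --pt "0.2 -0.03 0" --pt "0.24 -0.035 0" --pt "0.28 -0.04 0" --pt "0.32 -0.045 0" --pt "0.36 -0.05 0" --pt "0.38 -0.055 0.015" --turn '[0,-0.05,-0.1,-0.17,-0.24,-0.3,-0.36,-0.42,-0.48,-0.515]'

```text
time_s: 16.43
tcp_pos: [0.5874, -0.308, 0.2415]
eef_rot: [-179.8, -0.3, -67.3]
contact_force: [0.4, 0.4, 0.1]
gripper_width: 0.0659
```

servo_tool --grip '[-0.5,-0.5]' --pt "0 0 0" --pt "0 0 0" --turn '[0,0]'

```text
time_s: 16.6
tcp_pos: [0.586, -0.3045, 0.237]
eef_rot: [179.9, 0.1, -67.6]
contact_force: [-0.3, -0.6, -0.6]
gripper_width: 0.0659
```

Run:
```python
from h import *
go(.5849,-.3847,.13,-67.4)
a=grab("wrist","w4")
```

```text
shift [0.0738 0.0314 0.107 ] turn -0.003 | 0.134 t 16.6 pos [ 0.586  -0.3045  0.237 ] rpy [ 1.7992e+02  6.0000e-02 -6.7590e+01] F [-0.3 -0.6 -0.6] w 0.0659
```

View pics/w4.png

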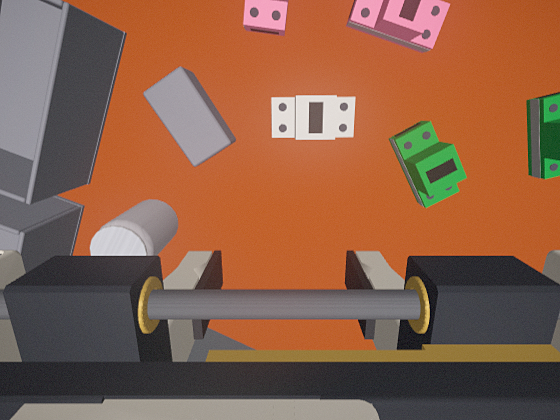

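Run:
```python
from h import *
a=load("pics/w4.npz"); module(*a,301,117,.058)
```

```text
top (array([ 584.6, -384.9]), array([39.7, 41.5]), 23.0) z 0.0583 sh 1653 (array([ 584.7, -385. ]), array([89.7, 42. ]), 22.4) mean z sh 0.0263
```

servo_tool --grip '[-0.5,-0.5,-0.5,-0.5,-0.5,-0.5,-0.5]' --pt "0.03 0.015 0.02" --pt "0.074 0.031 0.04" --pt "0.074 0.031 0.08" --pt "0.074 0.031 0.105" --pt "0.074 0.031 0.105" --pt "0.074 0.031 0.105" --pt "0.074 0.031 0.105" --turn '[0,0,0,0,0,0,0]'

```text
time_s: 17.23
tcp_pos: [0.5882, -0.3831, 0.1359]
eef_rot: [-179.9, -0.2, -67.3]
contact_force: [-0.8, -0.4, 1.0]
gripper_width: 0.066
```

Run:
```python
from h import *
go(.5849,-.3847,.032,-67.4)
```

```text
shift [-1.000e-04  3.800e-03  1.039e-01] turn 0.001 | 0.104 t 17.23 pos [ 0.5882 -0.3831  0.1359] rpy [-1.799e+02 -1.600e-01 -6.732e+01] F [-0.8 -0.4  1. ] w 0.066
```

servo_tool --grip '[-0.5,-0.5,-0.5,-0.5,-0.5,0.6,0.6,0.6,0.6,0.6]' --pt "0 0.002 0.02" --pt "0 0.002 0.05" --pt "0 0.002 0.08" --pt "0 0.002 0.1" --pt "0 0.002 0.103" --pt "0 0.002 0.103" --pt "0 0.002 0.103" --pt "0 0.002 0.103" --pt "0 0.002 0.103" --pt "0 0.002 0.103" --turn '[0,0,0,0,0,0,0,0,0,0]'

```text
time_s: 18.07
tcp_pos: [0.5855, -0.3846, 0.0321]
eef_rot: [-179.9, -0.1, -67.4]
contact_force: [-0.5, 2.1, 8.1]
gripper_width: 0.0398
```

servo_tool --grip '[0.6,0.6]' --pt "0 0 0" --pt "0 0 0" --turn '[0,0]'

```text
time_s: 18.23
tcp_pos: [0.5855, -0.3846, 0.0321]
eef_rot: [-179.9, -0.1, -67.4]
contact_force: [-1.3, 1.7, 7.5]
gripper_width: 0.0399
```

Run:
```python
from h import *
go(.5849,-.3847,.34,-67.4)
```

```text
shift [ 4.000e-04  1.000e-04 -3.079e-01] turn -0.0 | 0.308 t 18.23 pos [ 0.5855 -0.3846  0.0321] rpy [-1.7991e+02 -1.1000e-01 -6.7410e+01] F [-1.3  1.7  7.5] w 0.0399
```

servo_tool --grip '[0.6,0.6,0.6,0.6,0.6,0.6,0.6,0.6,0.6,0.6]' --pt "0 0 -0.01" --pt "0 0 -0.04" --pt "0 0 -0.08" --pt "0 0 -0.12" --pt "0 0 -0.16" --pt "0 0 -0.2" --pt "0 0 -0.24" --pt "-0.03 0 -0.27" --pt "-0.07 0 -0.28" --pt "-0.11 0 -0.28" --turn '[0,0,0,0,0,0,0.06,0.14,0.24,0.34]'

```text
time_s: 19.07
tcp_pos: [0.5427, -0.2827, 0.3139]
eef_rot: [-179.7, -0.1, -87.3]
contact_force: [0.7, 1.9, -1.9]
gripper_width: 0.0396
```

Run:
```python
from h import *
go(*casept(0,-.028),.3,-96.9)
```

```text
shift [-0.3059 -0.0433  0.0136] turn 0.168 | 0.309 t 19.07 pos [ 0.5427 -0.2827  0.3139] rpy [-1.797e+02 -1.000e-01 -8.728e+01] F [ 0.7  1.9 -1.9] w 0.0396
```

servo_tool --grip '[0.6,0.6,0.6,0.6,0.6,0.6,0.6,0.6,0.6,0.6]' --pt "-0.038 -0.005 0" --pt "-0.076 -0.01 0" --pt "-0.114 -0.015 0" --pt "-0.152 -0.02 0" --pt "-0.19 -0.025 0" --pt "-0.228 -0.03 0" --pt "-0.266 -0.037 0" --pt "-0.295 -0.043 0" --pt "-0.306 -0.043 0.01" --pt "-0.306 -0.043 0.014" --turn '[0.05,0.1,0.15,0.168,0.168,0.168,0.168,0.168,0.168,0.168]'

```text
time_s: 19.9
tcp_pos: [0.5682, 0.0278, 0.2953]
eef_rot: [179.9, 0.0, -96.4]
contact_force: [0.1, 0.4, -3.0]
gripper_width: 0.0403
```

servo_tool --grip '[0.6,0.6,0.6,0.6,0.6,0.6,0.6,0.6]' --pt "0 0 0.03" --pt "0 0 0.06" --pt "0 0 0.09" --pt "0 0 0.12" --pt "0 0 0.14" --pt "0 0 0.145" --pt "0 0 0.145" --pt "0 0 0.145" --turn '[0,0,0,0,0,0,0,0]'

```text
time_s: 20.57
tcp_pos: [0.5695, 0.0247, 0.1523]
eef_rot: [-179.9, -0.0, -96.5]
contact_force: [0.0, 0.3, -1.4]
gripper_width: 0.0397
```

Run:
```python
from h import *
go(*casept(0,-.028),.069,-96.9)
```

```text
shift [-0.0004 -0.0019  0.0833] turn 0.006 | 0.083 t 20.57 pos [0.5695 0.0247 0.1523] rpy [-179.94   -0.    -96.54] F [ 0.   0.3 -1.4] w 0.0397
```

servo_tool --grip '[0.6,0.6,0.6,0.6,0.6,0.6,0.6,0.6,0.6,0.6]' --pt "0 -0.002 0.005" --pt "0 -0.002 0.015" --pt "0 -0.002 0.025" --pt "0 -0.002 0.04" --pt "0 -0.002 0.055" --pt "0 -0.002 0.065" --pt "0 -0.002 0.073" --pt "0 -0.002 0.08" --pt "0 -0.002 0.081" --pt "0 -0.002 0.081" --turn '[0.006,0.006,0.006,0.006,0.006,0.006,0.006,0.006,0.006,0.006]'

```text
time_s: 21.4
tcp_pos: [0.5708, 0.025, 0.0698]
eef_rot: [180.0, -0.0, -96.9]
contact_force: [-0.5, -0.5, -1.5]
gripper_width: 0.04
```

Run:
```python
from h import *
go(*casept(0,-.028),.069,-96.9)
```

```text
shift [-0.     -0.0007  0.0008] turn 0.001 | 0.001 t 21.4 pos [0.5708 0.025  0.0698] rpy [ 1.7997e+02 -2.0000e-02 -9.6870e+01] F [-0.5 -0.5 -1.5] w 0.04
```

Release, lift, and look from above before moving the gauge.

servo_tool --grip '[0.6,-0.09,-0.09,-0.09,-0.09,-0.09,-0.09,-0.09,-0.09,-0.09]' --pt "0 0 0.001" --pt "0 0 0.001" --pt "0 0 0.001" --pt "0 0 0.001" --pt "0 0 0.001" --pt "0 0 -0.03" --pt "0 0 -0.07" --pt "0 0 -0.11" --pt "0 0 -0.15" --pt "0 0 -0.19" --turn '[0,0,0,0,0,0,0,0,0,0]'

```text
time_s: 22.23
tcp_pos: [0.5705, 0.0248, 0.2625]
eef_rot: [-180.0, 0.0, -96.9]
contact_force: [1.3, 0.6, -0.9]
gripper_width: 0.0476
```

Run:
```python
from h import *
go(*casept(0,.11),.33,-96.9)
```

```text
shift [-0.1383 -0.0011 -0.0674] turn 0.0 | 0.154 t 22.23 pos [0.5705 0.0248 0.2625] rpy [-1.7996e+02  2.0000e-02 -9.6870e+01] F [ 1.3  0.6 -0.9] w 0.0476
```

servo_tool --grip '[-0.09,-0.09,-0.09,-0.09,-0.09,-0.09,-0.09,-0.09]' --pt "-0.035 0 -0.02" --pt "-0.07 0 -0.04" --pt "-0.105 0 -0.06" --pt "-0.14 0 -0.08" --pt "-0.17 0 -0.08" --pt "-0.18 0 -0.08" --pt "-0.18 0 -0.08" --pt "-0.18 0 -0.08" --turn '[0,0,0,0,0,0,0,0]'

```text
time_s: 22.9
tcp_pos: [0.5921, 0.204, 0.3395]
eef_rot: [179.9, -0.0, -96.8]
contact_force: [-0.7, 0.3, 0.4]
gripper_width: 0.0477
```

Run:
```python
from h import *
a=grab("wrist","w5")
p,d,V,k=a;W=world(d,V,k)
m=(d>0)&(np.abs(W[...,2]-.095)<.02)
hsv=cv2.cvtColor(p,cv2.COLOR_BGR2HSV)
w=(d>0)&(hsv[...,1]<40)&(hsv[...,2]>150)&(W[...,2]>.055)&(W[...,2]<.12)
```

```text
(no output)
```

View pics/w5.png

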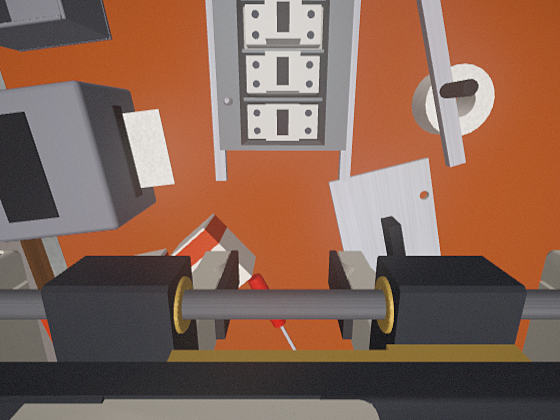

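Run:
```python
from h import *
p,d,V,k=load("pics/w5.npz");W=world(d,V,k)
for n,u,v in [("tallA",(272),122),("tallB",270,72),("short",270,22)]:
    for du in (-24,0,24): print(n,du,W[v,u+du].round(4))
c=casept(0,0);a=np.radians(-6.9);M=np.array([[np.cos(a),-np.sin(a)],[np.sin(a),np.cos(a)]])
q=(W[...,:2]-c)@M
for h,yb in ((.094,.084),(.094,.028),(.094,-.028)):
    m=(d>0)&(abs(W[...,2]-h)<.006)&(abs(q[...,1]-yb)<.027)&(abs(q[...,0])<.045)
    print(yb,rect(q[m]),np.median(W[m][:,2]))
```

```text
tallA -24 [0.6295 0.1313 0.0621]
tallA 0 [0.5976 0.1344 0.0938]
tallA 24 [0.5691 0.1378 0.0939]
tallB -24 [0.627  0.0664 0.0188]
tallB 0 [0.5928 0.0794 0.0951]
tallB 24 [0.5655 0.0826 0.0947]
short -24 [0.6146 0.0179 0.0635]
short 0 [0.5862 0.0287 0.0939]
short 24 [0.5599 0.0321 0.0947]
0.084 (array([-0. , 87.1]), array([47.6, 89. ]), 89.9) 0.09444547701859357
0.028 (array([ 0.4, 27.7]), array([42.3, 39.9]), 89.7) 0.09438917355364283
-0.028 (array([ -0.1, -25.1]), array([38.4, 39.8]), 89.8) 0.09438599560583441
```

The packing is right: tall modules at bays y +84 and +28, the short one on the stand at -28, all tops about 94 mm. Next is the gauge: close the fingers and go down behind the tab.

Run:
```python
from h import *
go(*casept(0,-.185),.27,-96.9)
p,d,V,k=load("pics/s3.npz");W=world(d,V,k)
hsv=cv2.cvtColor(p,cv2.COLOR_BGR2HSV)
# heights round the gauge
q=(W[...,:2]-casept(0,0))@np.array([[np.cos(np.radians(-6.9)),-np.sin(np.radians(-6.9))],[np.sin(np.radians(-6.9)),np.cos(np.radians(-6.9))]])
m=(d>0)&(W[...,2]>.125)&(abs(q[...,1]+.15)<.04)&(abs(q[...,0])<.06)&(hsv[...,2]<60); print(rect(q[m]),W[m][:,2].max(),m.sum(),q[m].mean(0))
```

```text
shift [ 0.3365 -0.0008  0.0699] turn 0.001 | 0.344 t 22.95 pos [0.5921 0.2032 0.3396] rpy [ 1.7996e+02 -4.0000e-02 -9.6860e+01] F [ 0.3 -0.7 -0.1] w 0.0479
(array([   1.5, -136.8]), array([38.2, 10. ]), 0.1) 0.17053474288320492 78 [ 0.00249572 -0.13561178]
```

servo_tool --grip '[1,1,1,1,1,1,1,1,1,1]' --pt "0.04 0 0" --pt "0.08 0 0" --pt "0.12 0 0.01" --pt "0.16 0 0.03" --pt "0.2 0 0.05" --pt "0.24 0 0.06" --pt "0.28 0 0.07" --pt "0.315 0 0.07" --pt "0.336 0 0.07" --pt "0.336 0 0.07" --turn '[0,0,0,0,0,0,0,0,0,0]'

```text
time_s: 23.78
tcp_pos: [0.5503, -0.1348, 0.27]
eef_rot: [180.0, -0.0, -97.2]
contact_force: [-0.4, 0.3, 0.6]
gripper_width: 0.0002
```

servo_tool --grip '[1,1,1,1,1,1,1]' --pt "0 0 0.03" --pt "0 0 0.06" --pt "0 0 0.09" --pt "0 0 0.12" --pt "0 0 0.13" --pt "0 0 0.13" --pt "0 0 0.13" --turn '[0,0,0,0,0,0,0]'

```text
time_s: 24.37
tcp_pos: [0.5524, -0.1304, 0.141]
eef_rot: [-180.0, -0.0, -96.9]
contact_force: [-0.2, -0.4, 0.7]
gripper_width: 0.0002
```

Run:
```python
from h import *
go(*casept(0,-.165),.138,-96.9)
go(*casept(0,.122),.138,-96.9)
```

```text
shift [-0.0195 -0.0003  0.0029] turn 0.0 | 0.02 t 24.37 pos [ 0.5524 -0.1304  0.141 ] rpy [-1.7999e+02 -4.0000e-02 -9.6880e+01] F [-0.2 -0.4  0.7] w 0.0002
shift [-0.3065 -0.0004  0.0028] turn 0.0 | 0.307 t 24.37 pos [ 0.5524 -0.1304  0.141 ] rpy [-1.7999e+02 -4.0000e-02 -9.6880e+01] F [-0.2 -0.4  0.7] w 0.0002
```

servo_tool --grip '[1,1,1,1,1,1,1,1,1,1]' --pt "-0.01 0 0" --pt "-0.02 0 0" --pt "-0.03 0 0" --pt "-0.05 0 0" --pt "-0.07 0 0" --pt "-0.09 0 0" --pt "-0.11 0 0" --pt "-0.13 0 0" --pt "-0.15 0 0" --pt "-0.17 0 0" --turn '[0,0,0,0,0,0,0,0,0,0]'

```text
time_s: 25.2
tcp_pos: [0.5733, 0.0407, 0.1415]
eef_rot: [-179.9, 0.0, -96.8]
contact_force: [2.2, -2.5, 0.1]
gripper_width: 0.0002
```

servo_tool --grip '[1,1,1,1,1,1,1,1,1,1]' --pt "-0.02 0 0" --pt "-0.04 0 0" --pt "-0.06 0 0" --pt "-0.08 0 0" --pt "-0.1 0 0" --pt "-0.115 0 0" --pt "-0.125 0 0" --pt "-0.13 0 0" --pt "-0.132 0 0" --pt "-0.132 0 0" --turn '[0,0,0,0,0,0,0,0,0,0]'

```text
time_s: 26.03
tcp_pos: [0.5882, 0.1702, 0.14]
eef_rot: [180.0, 0.0, -96.9]
contact_force: [-0.1, -0.4, 0.5]
gripper_width: 0.0002
```

Run:
```python
from h import *
go(*casept(0,.1245),.138,-96.9)
```

```text
shift [-0.0063 -0.0009  0.002 ] turn 0.001 | 0.007 t 26.03 pos [0.5882 0.1702 0.14  ] rpy [ 1.7999e+02  1.0000e-02 -9.6860e+01] F [-0.1 -0.4  0.5] w 0.0002
```

Push gently on to the stop, watching the force.

servo_tool --grip '[1,1,1,1,1]' --pt "-0.003 0 0" --pt "-0.006 0 0" --pt "-0.008 0 0" --pt "-0.01 0 0" --pt "-0.01 0 0" --turn '[0,0,0,0,0]'

```text
time_s: 26.45
tcp_pos: [0.5885, 0.1744, 0.14]
eef_rot: [179.8, -0.5, -97.0]
contact_force: [0.9, -20.2, 4.8]
gripper_width: 0.0004
```

Run:
```python
from h import *
go(*casept(0,.1245),.138,-96.9)
```

```text
shift [-0.0021 -0.0012  0.002 ] turn -0.001 | 0.003 t 26.45 pos [0.5885 0.1744 0.14  ] rpy [179.84  -0.47 -96.96] F [  0.9 -20.2   4.8] w 0.0004
```

servo_tool --grip '[1,1,1,1,1,1,-0.5,-0.5,-0.5,-0.5]' --pt "0.02 0 0" --pt "0.03 0 -0.01" --pt "0.03 0 -0.04" --pt "0.03 0 -0.08" --pt "0.03 0 -0.12" --pt "0.03 0 -0.16" --pt "0 0.02 -0.18" --pt "-0.03 0.04 -0.18" --pt "-0.06 0.06 -0.18" --pt "-0.09 0.08 -0.18" --turn '[0,0,0,0,0,0,0,0,0,0]'

```text
time_s: 27.28
tcp_pos: [0.5202, 0.2799, 0.3217]
eef_rot: [-179.9, 0.1, -97.0]
contact_force: [0.9, -0.1, 0.1]
gripper_width: 0.022
```

Run:
```python
from h import *
go(.44,.44,.33,-83)
grab("scene","s6")
```

```text
shift [-0.1493  0.099  -0.008 ] turn -0.244 | 0.179 t 27.28 pos [0.5202 0.2799 0.3217] rpy [-1.7993e+02  1.4000e-01 -9.6950e+01] F [ 0.9 -0.1  0.1] w 0.022
```

View pics/s6.png

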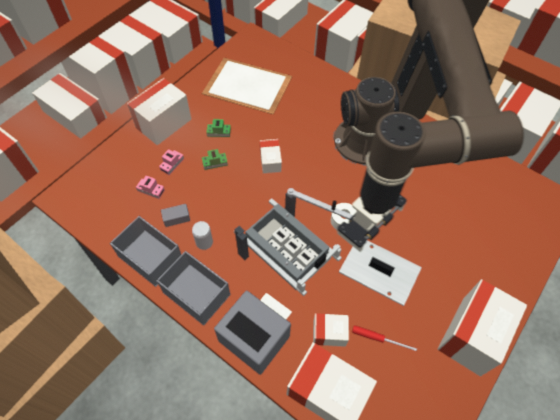

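The scene shows three modules in the case, the gauge at its far end at about (320,265), and the cover at (380,268).

servo_tool --grip '[-0.5,-0.5,-0.5,-0.5,-0.5,-0.5,-0.5,-0.5]' --pt "-0.035 0.022 -0.008" --pt "-0.07 0.045 -0.008" --pt "-0.105 0.07 -0.008" --pt "-0.14 0.09 -0.008" --pt "-0.149 0.099 -0.008" --pt "-0.149 0.099 -0.008" --pt "-0.149 0.099 -0.008" --pt "-0.149 0.099 -0.008" --turn '[-0.08,-0.16,-0.244,-0.244,-0.244,-0.244,-0.244,-0.244]'

```text
time_s: 28.0
tcp_pos: [0.4407, 0.4381, 0.3285]
eef_rot: [-180.0, 0.0, -82.9]
contact_force: [-0.4, 0.2, -0.0]
gripper_width: 0.0655
```

Run:
```python
from h import *
grab("wrist","w7"); go(.437,.34,.15,-83)
```

```text
shift [0.0966 0.016  0.1785] turn 0.001 | 0.204 t 28.05 pos [0.4409 0.4378 0.3286] rpy [-1.7998e+02  2.0000e-02 -8.2950e+01] F [-0.4 -0.4  0.7] w 0.0659
```

View pics/w7.png

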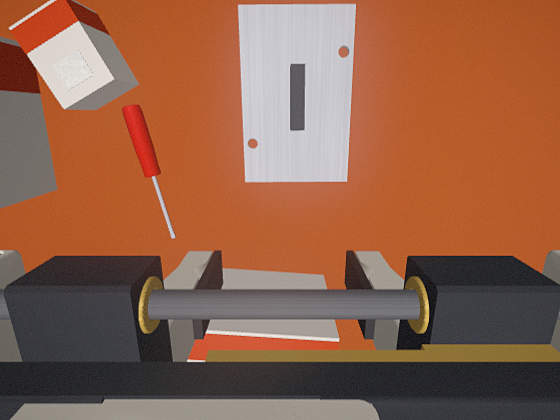

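The cover is fully visible. Its holes are at (344,51) and (252,143), and the handle is at (297,97).

Run:
```python
from h import *
p,d,V,k=load("pics/w7.npz");W=world(d,V,k);hsv=cv2.cvtColor(p,cv2.COLOR_BGR2HSV)
m=(d>0)&(hsv[...,1]<50)&(hsv[...,2]>100)&(abs(W[...,2]-.008)<.006)&(W[...,1]<.5)&(W[...,0]<.55)
n,l,s,c=cv2.connectedComponentsWithStats(m.astype(np.uint8)); m=l==1+np.argmax(s[1:,4]); print(rect(W[m][:,:2]),np.median(W[m][:,2]))
# holes: orange blobs within filled plate
f=np.zeros_like(m,np.uint8);cs,_=cv2.findContours(m.astype(np.uint8),cv2.RETR_EXTERNAL,2);cv2.drawContours(f,[max(cs,key=cv2.contourArea)],-1,1,-1)
o=(f>0)&(hsv[...,1]>100);n,l,s,c=cv2.connectedComponentsWithStats(o.astype(np.uint8))
P=[]
for i in range(1,n):
    if s[i,4]>20: P.append(ray(*c[i],.004,V,k)); print(s[i],c[i].round(1),P[-1].round(4))
P=np.array(P); print("mid",P.mean(0),"vec",P[1]-P[0],np.linalg.norm(P[1]-P[0]),"ang",np.degrees(np.arctan2(*(P[1]-P[0])[1::-1]))-np.degrees(np.arctan2(60,63)))
h=(d>0)&(hsv[...,2]<75)&(abs(W[...,2]-.05)<.006)&(W[...,1]<.42); print("handle",rect(W[h][:,:2]),np.median(W[h],axis=0))
```

```text
(array([436.2, 339. ]), array([152.9, 234. ]), 7.5) 0.008252608693688504
[339  47   9  10  73] [342.9  51.8] [0.3812 0.2716 0.004 ]
[248 139   9   9  61] [252.3 143. ] [0.4908 0.407  0.004 ]
mid [0.43599358 0.33933028 0.004     ] vec [1.09591496e-01 1.35404946e-01 5.55111512e-17] 0.17419757593755744 ang 7.411819326998881
handle (array([0., 0.]), array([0., 0.]), 0.0) [nan nan nan]
  return _methods._mean(a, axis=axis, dtype=dtype,
  ret = um.true_divide(
```

Run:
```python
from h import *
go(.4361,.3392,.11,-82.55)
```

```text
shift [0.0973 0.017  0.2185] turn -0.007 | 0.24 t 28.05 pos [0.4409 0.4378 0.3286] rpy [-1.7998e+02  2.0000e-02 -8.2950e+01] F [-0.4 -0.4  0.7] w 0.0659
```

servo_tool --grip '[-0.2,-0.2,-0.2,-0.2,-0.2,-0.2,-0.2,-0.2,-0.2,-0.2]' --pt "0.015 0.003 0.03" --pt "0.03 0.006 0.06" --pt "0.045 0.009 0.09" --pt "0.06 0.012 0.12" --pt "0.075 0.015 0.15" --pt "0.09 0.017 0.18" --pt "0.097 0.017 0.21" --pt "0.097 0.017 0.215" --pt "0.097 0.017 0.215" --pt "0.097 0.017 0.215" --turn '[-0.007,-0.007,-0.007,-0.007,-0.007,-0.007,-0.007,-0.007,-0.007,-0.007]'

```text
time_s: 28.88
tcp_pos: [0.4368, 0.3408, 0.1146]
eef_rot: [-179.9, 0.0, -82.5]
contact_force: [-0.1, 0.1, 1.0]
gripper_width: 0.0528
```

Run:
```python
from h import *
go(.4361,.3392,.0145,-82.55)
```

```text
shift [0.0016 0.001  0.1001] turn 0.001 | 0.1 t 28.88 pos [0.4368 0.3408 0.1146] rpy [-1.7991e+02  4.0000e-02 -8.2520e+01] F [-0.1  0.1  1. ] w 0.0528
```

servo_tool --grip '[-0.2,-0.2,-0.2,-0.2,-0.2,1,1,1,1,1]' --pt "0.001 0.001 0.03" --pt "0.001 0.001 0.06" --pt "0.001 0.001 0.085" --pt "0.001 0.001 0.098" --pt "0.001 0.001 0.099" --pt "0.001 0.001 0.099" --pt "0.001 0.001 0.099" --pt "0.001 0.001 0.099" --pt "0.001 0.001 0.099" --pt "0.001 0.001 0.099" --turn '[0,0,0,0,0,0,0,0,0,0]' --newtons 50

```text
time_s: 29.72
tcp_pos: [0.4351, 0.3398, 0.0152]
eef_rot: [-179.9, 0.1, -82.5]
contact_force: [-0.2, -0.9, -0.3]
gripper_width: 0.0246
```

servo_tool --grip '[1,1,1]' --pt "0 0 0" --pt "0 0 0" --pt "0 0 0" --turn '[0,0,0]'

```text
time_s: 29.97
tcp_pos: [0.435, 0.3395, 0.0148]
eef_rot: [-180.0, 0.0, -82.5]
contact_force: [-1.2, -0.7, 6.4]
gripper_width: 0.0176
```

Run:
```python
from h import *
go(.45,.30,.29,-90)
```

```text
shift [ 0.0409 -0.0099 -0.2752] turn 0.131 | 0.278 t 29.97 pos [0.435  0.3395 0.0148] rpy [-1.7995e+02  4.0000e-02 -8.2480e+01] F [-1.2 -0.7  6.4] w 0.0176
```

servo_tool --grip '[1,1,1,1,1,1,1,1,1,1]' --pt "0 0 -0.01" --pt "0 0 -0.03" --pt "0 0 -0.06" --pt "0 0 -0.09" --pt "0 0 -0.12" --pt "0 0 -0.15" --pt "0 0 -0.18" --pt "0 0 -0.21" --pt "0 0 -0.24" --pt "0 0 -0.27" --turn '[0,0,0,0,0,0,0,0,0.04,0.08]'

```text
time_s: 30.8
tcp_pos: [0.4338, 0.3381, 0.2854]
eef_rot: [179.9, -0.0, -87.2]
contact_force: [-0.3, 0.4, -3.9]
gripper_width: 0.0176
```

Run:
```python
from h import *
go(*casept(0,0),.29,-96.9)
```

```text
shift [ 0.292  -0.127  -0.0046] turn 0.169 | 0.318 t 30.8 pos [0.4338 0.3381 0.2854] rpy [ 1.7992e+02 -4.0000e-02 -8.7190e+01] F [-0.3  0.4 -3.9] w 0.0176
```

servo_tool --grip '[1,1,1,1,1,1,1,1,1,1]' --pt "0.02 -0.009 -0.005" --pt "0.05 -0.022 -0.005" --pt "0.085 -0.037 -0.005" --pt "0.12 -0.052 -0.005" --pt "0.155 -0.067 -0.005" --pt "0.19 -0.083 -0.005" --pt "0.22 -0.096 -0.005" --pt "0.25 -0.109 -0.005" --pt "0.275 -0.12 -0.005" --pt "0.292 -0.127 -0.005" --turn '[0.02,0.04,0.06,0.08,0.1,0.12,0.14,0.16,0.169,0.169]'

```text
time_s: 31.63
tcp_pos: [0.5762, 0.0514, 0.2885]
eef_rot: [179.9, -0.0, -96.9]
contact_force: [0.2, 1.3, -3.8]
gripper_width: 0.0178
```

servo_tool --grip '[1,1,1,1,1,1,1,1,1,1]' --pt "0 0 0" --pt "0 0 0.02" --pt "0 0 0.05" --pt "0 0 0.08" --pt "0 0 0.11" --pt "0 0 0.13" --pt "0 0 0.14" --pt "0 0 0.14" --pt "0 0 0.14" --pt "0 0 0.14" --turn '[0,0,0,0,0,0,0,0,0,0]'

```text
time_s: 32.47
tcp_pos: [0.5774, 0.0543, 0.1508]
eef_rot: [-179.9, 0.0, -96.7]
contact_force: [-0.0, -0.7, -4.1]
gripper_width: 0.0178
```

Run:
```python
from h import *
go(*casept(0,0),.1148,-96.9)
grab("wrist","w8"); grab("scene","s8"); grab("side","d8")
p=load("pics/s8.npz")[0];cv2.imwrite("pics/s8c.png",cv2.resize(p[150:320,220:400],None,fx=4,fy=3.5))
```

```text
shift [0.002  0.0024 0.036 ] turn 0.003 | 0.036 t 32.47 pos [0.5774 0.0543 0.1508] rpy [-1.7987e+02  4.0000e-02 -9.6730e+01] F [-0.  -0.7 -4.1] w 0.0178
```

View pics/w8.png

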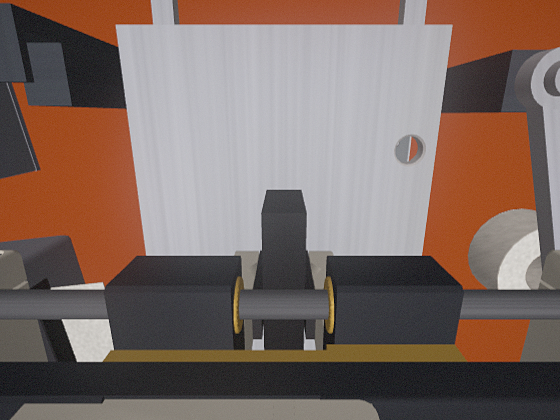

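View pics/s8c.png

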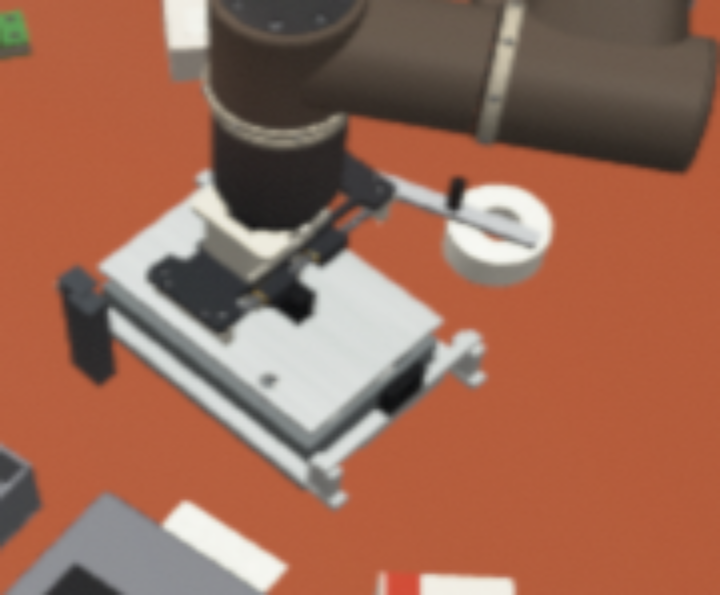

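The cover hovers 36 mm above the rim. The front hole is at (410,149) in the wrist view, with part of the pin or wall visible through it. I'll check the cover's position in hand.

Run:
```python
from h import *
p,d,V,k=load("pics/w8.npz");W=world(d,V,k);hsv=cv2.cvtColor(p,cv2.COLOR_BGR2HSV)
m=(d>0)&(hsv[...,1]<60)&(abs(W[...,2]-.144)<.006)&(W[...,1]<.1)&(p[...,1]>110)
n,l,s,c=cv2.connectedComponentsWithStats(m.astype(np.uint8)); m=l==1+np.argmax(s[1:,4]); z=np.median(W[m][:,2])
f=np.zeros_like(m,np.uint8);cs,_=cv2.findContours(m.astype(np.uint8),cv2.RETR_EXTERNAL,2);C=max(cs,key=cv2.contourArea);cv2.drawContours(f,[C],-1,1,-1)
print("z",z,rect(W[m][:,:2]))
a=np.radians(-6.73);M=np.array([[np.cos(a),-np.sin(a)],[np.sin(a),np.cos(a)]])
q=(W[m][:,:2]-[.5774,.0543])@M
print("extent rel tcp",np.percentile(q,[.2,99.8],axis=0))
cv2.imwrite("pics/h8.png",cv2.resize(p[120:180,370:450],None,fx=8,fy=8,interpolation=cv2.INTER_CUBIC))
print("hole rel tcp",(ray(409.5,149,z,V,k)[:2]-[.5774,.0543])@M)
```

```text
z 0.14406874790376972 (array([570.6,  -4.5]), array([113.9, 153.2]), 83.3)
extent rel tcp [[-0.0755688  -0.11561357]
 [ 0.07589202 -0.00286203]]
hole rel tcp [-0.06270521 -0.06040193]
```

View pics/h8.png

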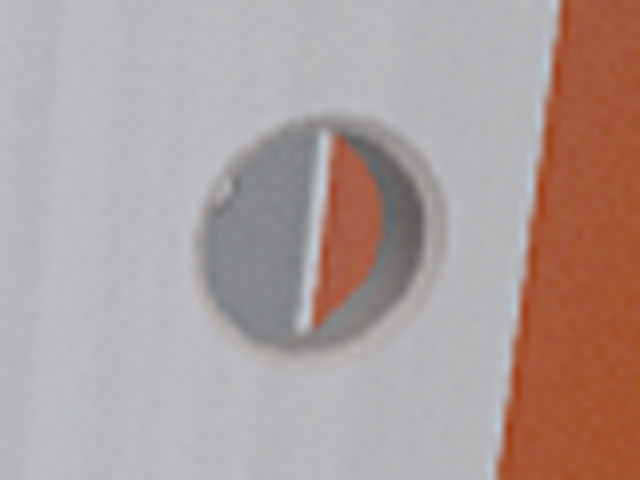

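servo_tool --grip '[1,1,1,1,1,1,1,1]' --pt "0.001 0.001 0.004" --pt "0.001 0.001 0.008" --pt "0.001 0.001 0.013" --pt "0.001 0.001 0.016" --pt "0.001 0.001 0.019" --pt "0.001 0.001 0.019" --pt "0.001 0.001 0.019" --pt "0.001 0.001 0.019" --turn '[0.003,0.003,0.003,0.003,0.003,0.003,0.003,0.003]'

```text
time_s: 33.28
tcp_pos: [0.5754, 0.0531, 0.1301]
eef_rot: [-180.0, -0.0, -96.9]
contact_force: [0.4, 0.1, -4.3]
gripper_width: 0.0181
```

Run:
```python
from h import *
go(*casept(0,0),.1148,-96.9)
```

```text
shift [0.0005 0.0005 0.0153] turn -0.0 | 0.015 t 33.28 pos [0.5754 0.0531 0.1301] rpy [-1.800e+02 -1.000e-02 -9.693e+01] F [ 0.4  0.1 -4.3] w 0.0181
```

Run:
```python
from h import *
p,d,V,k=grab("wrist","w9")
cv2.imwrite("pics/h9.png",cv2.resize(p[120:180,370:450],None,fx=8,fy=8,interpolation=cv2.INTER_CUBIC))
```

```text
(no output)
```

View pics/h9.png

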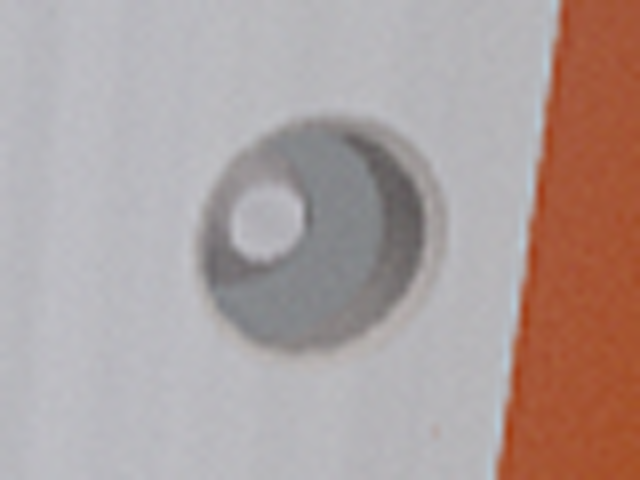

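Run:
```python
from h import *
p,d,V,k=load("pics/w9.npz")
P=ray(403.4,147.7,.112,V,k); print("pin",P, "exp",casept(-.063,-.06))
H=ray(370+320/8,120+236/8,.1233,V,k); print("hole top",H,"exp from tcp",casept(-.063,-.06,(.5754,.0531),-6.93))
```

```text
pin [0.504864   0.00126723 0.112     ] exp (np.float64(0.5051480771283661), np.float64(0.000703180330816032))
hole top [0.50553661 0.00097814 0.1233    ] exp from tcp (np.float64(0.505620861219939), np.float64(0.0011397094781699785))
```

servo_tool --grip '[1,1,1,1,1,1,1,1,1,1]' --pt "0 0.0005 0.002" --pt "0 0.0005 0.004" --pt "0 0.0005 0.006" --pt "0 0.0005 0.008" --pt "0 0.0005 0.01" --pt "0 0.0005 0.012" --pt "0 0.0005 0.013" --pt "0 0.0005 0.014" --pt "0 0.0005 0.0145" --pt "0 0.0005 0.0145" --turn '[0,0,0,0,0,0,0,0,0,0]'

```text
time_s: 34.17
tcp_pos: [0.5748, 0.0531, 0.1155]
eef_rot: [180.0, -0.0, -96.9]
contact_force: [-0.9, -0.7, -4.2]
gripper_width: 0.0178
```

Run:
```python
from h import *
go(*casept(0,0),.1148,-96.9)
```

```text
shift [ 0.0004 -0.0001  0.0007] turn -0.001 | 0.001 t 34.17 pos [0.5748 0.0531 0.1155] rpy [180.    -0.   -96.93] F [-0.9 -0.7 -4.2] w 0.0178
```

Down over both pins with no resistance. Touch down, release, and lift off.

servo_tool --grip '[1,1,0.4,0.4,0.4,0.4,0.4,0.4,0.4,0.4]' --pt "0 0 0.001" --pt "0 0 0.001" --pt "0 0 0.001" --pt "0 0 0.001" --pt "0 0 0.001" --pt "0 0 -0.01" --pt "0 0 -0.04" --pt "0 0 -0.08" --pt "0 0 -0.12" --pt "0 0 -0.15" --turn '[0,0,0,0,0,0,0,0,0,0]'

```text
time_s: 35.0
tcp_pos: [0.5755, 0.053, 0.2704]
eef_rot: [-179.8, 0.1, -96.9]
contact_force: [1.0, 0.8, -0.5]
gripper_width: 0.0263
```

Run:
```python
from h import *
go(*casept(0,0.1),.34,-96.9)
p,d,V,k=grab("wrist","w10");W=world(d,V,k)
```

```text
shift [-0.0997  0.0003 -0.0695] turn -0.0 | 0.122 t 35.0 pos [0.5755 0.053  0.2704] rpy [-1.7978e+02  6.0000e-02 -9.6910e+01] F [ 1.   0.8 -0.5] w 0.0263
```

View pics/w10.png

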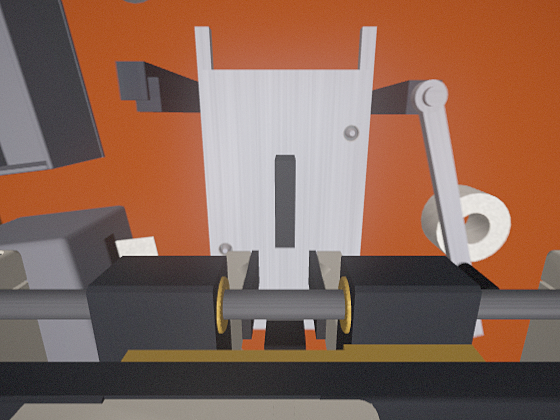

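Both pins poke through their holes at (351,132) and (225,249). I'll check the plate height, then move toward the peg.

Run:
```python
from h import *
p,d,V,k=load("pics/w10.npz");W=world(d,V,k)
for u,v in [(230,90),(340,90),(225,210),(340,210),(285,165),(285,235)]: print(W[v,u].round(4))
for n,(u,v) in {"f":(351,132),"r":(225,249)}.items(): print(n,ray(u,v,.11,V,k))
print(casept(-.063,-.06),casept(.063,.06))
go(.45,.21,.34,-85)
```

```text
[ 0.6136 -0.0508  0.1082]
[ 0.5129 -0.0385  0.1087]
[0.6381 0.0628 0.1081]
[0.5208 0.0771 0.1072]
[0.5706 0.0178 0.1513]
[0.5783 0.0814 0.1502]
f [5.05333837e-01 2.71153093e-04 1.10000000e-01]
r [0.64505925 0.10477701 0.11      ]
(np.float64(0.5051480771283661), np.float64(0.000703180330816032)) (np.float64(0.6446519228716339), np.float64(0.10469681966918395))
shift [-0.1406  0.1451 -0.0648] turn -0.207 | 0.212 t 35.05 pos [0.578  0.0532 0.2765] rpy [-179.32    0.18  -96.87] F [2.9 0.7 6.8] w 0.0266
```

servo_tool --grip '[0.2,0.2,0.2,0.2,0.2,0.2,0.2,0.2,0.2]' --pt "-0.01 0.01 -0.03" --pt "-0.03 0.03 -0.065" --pt "-0.055 0.057 -0.065" --pt "-0.08 0.083 -0.065" --pt "-0.105 0.108 -0.065" --pt "-0.13 0.134 -0.065" --pt "-0.14 0.145 -0.065" --pt "-0.14 0.145 -0.065" --pt "-0.14 0.145 -0.065" --turn '[0,-0.04,-0.1,-0.16,-0.207,-0.207,-0.207,-0.207,-0.207]'

```text
time_s: 35.8
tcp_pos: [0.4473, 0.2102, 0.3317]
eef_rot: [-179.9, 0.0, -84.9]
contact_force: [1.1, -0.2, -0.1]
gripper_width: 0.0353
```

Run:
```python
from h import *
p,d,V,k=grab("wrist","w11"); go(.4255,.1237,.25,-78.8)
```

```text
shift [0.0838 0.0298 0.0814] turn -0.108 | 0.121 t 35.85 pos [0.4478 0.2097 0.3314] rpy [-1.7994e+02  3.0000e-02 -8.5010e+01] F [-0.4 -0.1 -0.5] w 0.0353
```

View pics/w11.png

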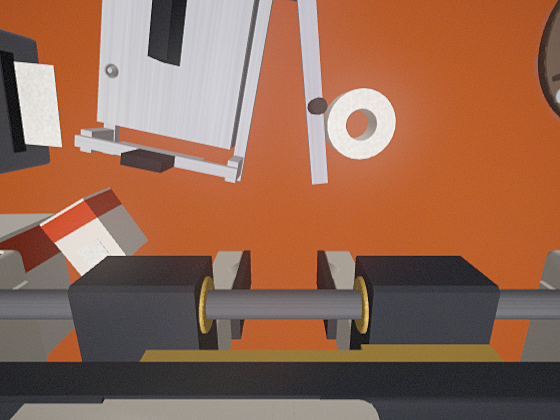

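Run:
```python
from h import *
p,d,V,k=load("pics/w11.npz");W=world(d,V,k);hsv=cv2.cvtColor(p,cv2.COLOR_BGR2HSV)
m=(d>0)&(hsv[...,2]<90)&(abs(W[...,2]-.21)<.004)&(W[...,0]<.5);print("peg top",m.sum(),rect(W[m][:,:2]),W[m].mean(0))
b=(d>0)&(hsv[...,1]<50)&(abs(W[...,2]-.166)<.004)&(W[...,0]<.5);print("bar",rect(W[b][:,:2]))
```

```text
peg top 7 (array([429.8, 123.5]), array([12.9,  5.5]), 73.4) [0.42876976 0.12217172 0.20926134]
bar (array([428.1, 116.3]), array([ 16.1, 164.2]), 10.9)
```

servo_tool --grip '[0.2,0.2,0.2,0.2,0.2,0.2,0.2,0.2]' --pt "0.03 0.01 0" --pt "0.06 0.02 0.02" --pt "0.083 0.029 0.05" --pt "0.083 0.029 0.08" --pt "0.083 0.029 0.085" --pt "0.083 0.029 0.085" --pt "0.083 0.029 0.085" --pt "0.083 0.029 0.085" --turn '[-0.1,-0.103,-0.103,-0.103,-0.103,-0.103,-0.103,-0.103]'

```text
time_s: 36.52
tcp_pos: [0.4274, 0.1252, 0.2473]
eef_rot: [-179.9, 0.0, -79.2]
contact_force: [0.1, 0.1, -0.8]
gripper_width: 0.0353
```

Run:
```python
from h import *
go(.4266,.124,.179,-79.1)
```

```text
shift [0.0011 0.0012 0.0683] turn -0.001 | 0.068 t 36.52 pos [0.4274 0.1252 0.2473] rpy [-1.7987e+02  2.0000e-02 -7.9160e+01] F [ 0.1  0.1 -0.8] w 0.0353
```

servo_tool --grip '[0.2,0.2,0.2,0.2,0.2,1,1,1,1,1]' --pt "0.001 0.001 0.02" --pt "0.001 0.001 0.045" --pt "0.001 0.001 0.062" --pt "0.001 0.001 0.067" --pt "0.001 0.001 0.067" --pt "0.001 0.001 0.067" --pt "0.001 0.001 0.067" --pt "0.001 0.001 0.067" --pt "0.001 0.001 0.067" --pt "0.001 0.001 0.067" --turn '[0,0,0,0,0,0,0,0,0,0]' --newtons 8

```text
time_s: 37.35
tcp_pos: [0.4258, 0.1237, 0.1795]
eef_rot: [-179.9, 0.0, -79.2]
contact_force: [0.8, 0.8, 4.1]
gripper_width: 0.0136
```

```bash
cat >> h.py <<'E'
def arc(n,step,H=None,Rr=.15,z=.179):
    "rows swinging on from the present bar angle (taken from tcp)"
    from plant import r
    from scipy.spatial.transform import Rotation as Ro
    s=r.get_state();e=s["eef_rot"];R=Ro.from_euler('xyz',e,degrees=True).as_matrix();t=s["tcp_pos"]
    H=np.array(casept(-.11,-.09)); v=t[:2]-H; ph=np.degrees(np.arctan2(v[1],v[0]))
    print("phi",ph,"theta rad",np.radians(ph+6.9),"rad",np.linalg.norm(v),"yaw",e[2],"z",t[2],"F",s["contact_force"].round(1),"w",s["gripper_width"])
    for i in range(1,n+1):
        a=max(ph-np.degrees(step)*i,-6.9); P=np.r_[H+Rr*np.array([np.cos(np.radians(a)),np.sin(np.radians(a))]),z]
        yaw=a-180; print((R.T@(P-t)).round(3).tolist(),round(-np.radians((yaw-e[2]+180)%360-180),3))
E
python3 - <<'E'
from h import *
arc(10,.1)
E
```

```text
phi 101.18894400465433 theta rad 1.8865079578850033 rad 0.14995254805256417 yaw -79.15807125172617 z 0.17947658199759847 F [0.8 0.8 4.1] w 0.013593534381118714
[0.001, -0.015, 0.001] 0.094
[0.003, -0.03, 0.001] 0.194
[0.006, -0.044, 0.001] 0.294
[0.011, -0.058, 0.001] 0.394
[0.018, -0.072, 0.001] 0.494
[0.026, -0.085, 0.001] 0.594
[0.035, -0.097, 0.001] 0.694
[0.045, -0.108, 0.001] 0.794
[0.056, -0.118, 0.001] 0.894
[0.068, -0.127, 0.001] 0.994
```

Peg gripped, 13.6 mm wide, at a radius of 150.0 mm. Now swing.

servo_tool --grip '[1,1,1,1,1,1,1,1,1,1]' --pt "0.001 -0.015 0" --pt "0.003 -0.03 0" --pt "0.006 -0.044 0" --pt "0.011 -0.058 0" --pt "0.018 -0.072 0" --pt "0.026 -0.085 0" --pt "0.035 -0.097 0" --pt "0.045 -0.108 0" --pt "0.056 -0.118 0" --pt "0.068 -0.127 0" --turn '[0.094,0.194,0.294,0.394,0.494,0.594,0.694,0.794,0.894,0.994]'

```text
time_s: 38.18
tcp_pos: [0.5635, 0.0796, 0.1794]
eef_rot: [-180.0, -0.0, -136.4]
contact_force: [-4.3, -3.3, 7.5]
gripper_width: 0.0141
```

Run:
```python
from h import *
arc(10,.1)
```

```text
phi 43.50884049518202 theta rad 0.879800238753575 rad 0.1496978702042116 yaw -136.38930656759578 z 0.1794103934780108 F [-4.3 -3.3  7.5] w 0.01409772547236831
[0.0, -0.015, 0.0] 0.102
[0.003, -0.03, 0.0] 0.202
[0.006, -0.044, 0.0] 0.302
[0.012, -0.058, 0.0] 0.402
[0.018, -0.072, 0.0] 0.502
[0.026, -0.085, 0.0] 0.602
[0.035, -0.097, 0.0] 0.702
[0.045, -0.108, 0.0] 0.802
[0.054, -0.115, 0.0] 0.882
[0.054, -0.115, 0.0] 0.882
```

servo_tool --grip '[1,1,1,1,1,1,1,1,1,1]' --pt "0 -0.015 0" --pt "0.003 -0.03 0" --pt "0.006 -0.044 0" --pt "0.012 -0.058 0" --pt "0.018 -0.072 0" --pt "0.026 -0.085 0" --pt "0.035 -0.097 0" --pt "0.045 -0.108 0" --pt "0.054 -0.115 0" --pt "0.054 -0.115 0" --turn '[0.1,0.2,0.3,0.4,0.5,0.6,0.7,0.8,0.88,0.88]'

```text
time_s: 39.02
tcp_pos: [0.6038, -0.0413, 0.1794]
eef_rot: [180.0, 0.1, 173.2]
contact_force: [-0.6, -0.3, 4.9]
gripper_width: 0.0136
```

Run:
```python
from h import *
arc(1,.1)
```

```text
phi -6.849062364702786 theta rad 0.0008890294491164678 rad 0.15001399517963263 yaw 173.17003581426013 z 0.17941886781531463 F [-0.6 -0.3  4.9] w 0.013608432909179008
[0.0, -0.0, 0.0] 0.001
```

servo_tool --grip '[1,1,1,1]' --pt "0 -0.001 0" --pt "0 -0.002 0" --pt "0 -0.003 0" --pt "0 -0.003 0" --turn '[0,0,0,0]'

```text
time_s: 39.35
tcp_pos: [0.6038, -0.0421, 0.1794]
eef_rot: [180.0, 0.1, 173.7]
contact_force: [-0.4, 1.5, 5.0]
gripper_width: 0.0134
```

servo_tool --grip '[0.4,0.4,0.4,0.4,0.4,0.4,0.4,0.4,0.4,0.4]' --pt "0 0.002 0" --pt "0 0.002 0" --pt "0 0.002 0" --pt "0 0.002 0" --pt "0 0.002 -0.02" --pt "0 0.002 -0.05" --pt "0 0.002 -0.08" --pt "0 0.002 -0.11" --pt "0 0.002 -0.14" --pt "0 0.002 -0.16" --turn '[0,0,0,0,0,0,0,0,0,0]'

```text
time_s: 40.18
tcp_pos: [0.6039, -0.0411, 0.3417]
eef_rot: [180.0, 0.2, 173.5]
contact_force: [1.0, -0.1, 0.9]
gripper_width: 0.0264
```

Run:
```python
from h import *
go(.45,-.3,.35,-100)
```

```text
shift [ 0.1235 -0.2746 -0.0087] turn -1.51 | 0.301 t 40.18 pos [ 0.6039 -0.0411  0.3417] rpy [1.7999e+02 1.6000e-01 1.7349e+02] F [ 1.  -0.1  0.9] w 0.0264
```

Move aside for a clear final look.

servo_tool --grip '[0.4,0.4,0.4,0.4,0.4,0.4,0.4,0.4,0.4,0.4]' --pt "0.01 -0.025 0" --pt "0.02 -0.05 0" --pt "0.035 -0.075 0" --pt "0.045 -0.1 0" --pt "0.055 -0.125 0" --pt "0.065 -0.15 0" --pt "0.075 -0.175 0" --pt "0.09 -0.2 0" --pt "0.1 -0.225 0" --pt "0.1 -0.225 0" --turn '[0,0,0,0,0,0,0,0,0,0]'

```text
time_s: 41.02
tcp_pos: [0.4763, -0.2558, 0.3388]
eef_rot: [-180.0, -0.0, 173.4]
contact_force: [0.3, 0.9, 0.5]
gripper_width: 0.0265
```

Run:
```python
from h import *
p,d,V,k=grab("scene","s12");W=world(d,V,k);grab("side","d12")
cv2.imwrite("pics/s12c.png",cv2.resize(p[150:320,200:420],None,fx=3.5,fy=3.5))
```

```text
(no output)
```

View pics/s12c.png

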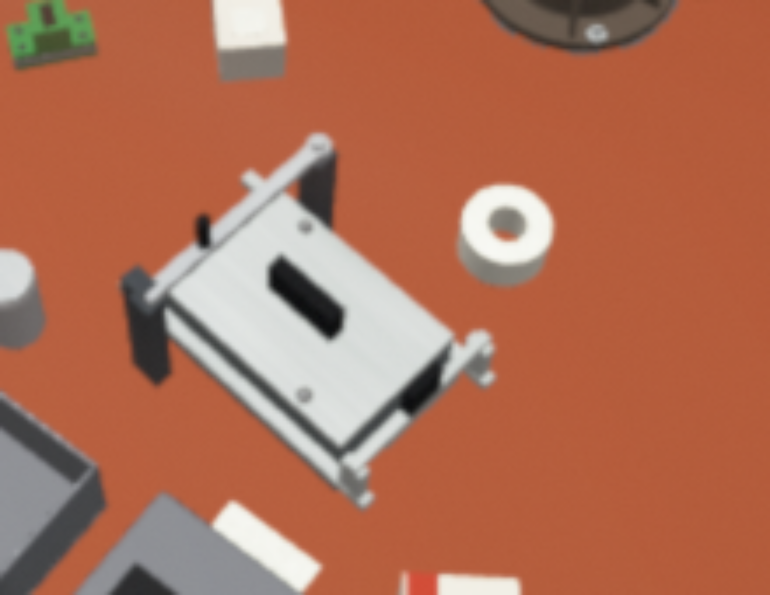

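View pics/s12.png

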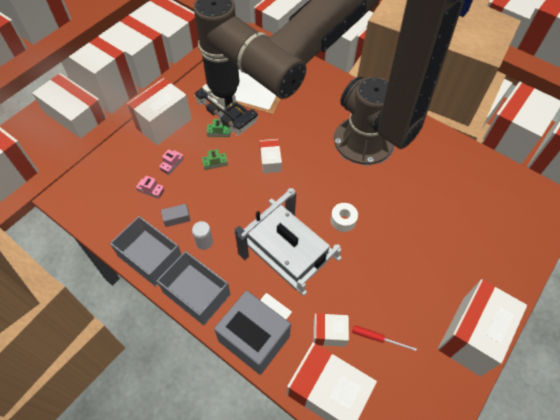

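The final view shows the cover flat with both pins through at crop (305,227) and (303,395), the bar in its catch at (140,290), and the gauge at the far end. I'll check the numbers next.

Run:
```python
from h import *
p,d,V,k=load("pics/s12.npz");W=world(d,V,k);hsv=cv2.cvtColor(p,cv2.COLOR_BGR2HSV)
a=np.radians(-6.9);q=(W[...,:2]-casept(0,0))@np.array([[np.cos(a),-np.sin(a)],[np.sin(a),np.cos(a)]])
Z=W[...,2];ok=d>0
pl=ok&(abs(Z-.108)<.006)&(hsv[...,1]<50)&(hsv[...,2]>130)&(abs(q[...,0])<.09)&(abs(q[...,1])<.125);print("plate",rect(q[pl]),np.median(Z[pl]))
A=np.c_[q[pl],np.ones(pl.sum())];print("tilt",np.linalg.lstsq(A,Z[pl],rcond=None)[0])
h=ok&(hsv[...,2]<60)&(Z>.14)&(abs(q[...,0])<.03)&(abs(q[...,1])<.06);print("handle",rect(q[h]),Z[h].max())
t=ok&(hsv[...,2]<60)&(Z>.13)&(abs(q[...,0])<.04)&(abs(q[...,1]-.14)<.03);print("tab",rect(q[t]))
b=ok&(abs(Z-.166)<.005)&(hsv[...,2]>120)&(abs(q[...,1]+.09)<.03)&(q[...,0]>-.13)&(q[...,0]<.12);print("bar",rect(q[b]))
```

```text
plate (array([-0.4,  6.4]), array([155.2, 220.4]), 0.1) 0.10870020689044282
tilt [-0.00157359  0.00117684  0.10859249]
handle (array([ -0.9, -12.2]), array([106.1,  33.2]), 75.2) 0.7477910125454754
tab (array([  1.4, 140.5]), array([12.6, 40.9]), 85.1)
bar (array([ -1.4, -91.7]), array([ 33.7, 243.5]), 87.3)
```

```bash
python3 -c "
from plant import r,order
s=r.get_state();print(s['time_s'],s['contact_force'],s['qd'].round(2)); print(order.close_job())"
```

```text
41.1167 [ 0.6388851   0.24373612 -0.03889672] [ 1.61  0.41  0.31 -0.19  0.08 -0.57]
the job is handed in; nothing more can be done
None
```

The job is finished and handed in at 41.1 s; the hand-in gives no verdict.

**What I did**
- Three grey modules were on the bench. I put the two tall ones on the pads (bays y +84 and +28) and the short one on the stand at y -28.
- I pushed the gauge to its far stop and felt about 20 N there.
- I lowered the cover over both pins; it went down without resistance.
- I swung the hold-down bar shut by its peg. The bystanders look unmoved in the pictures; I did not measure them.

**What the last checks showed**
- **Modules:** tops at about 94 mm, under the 100 mm rim. I measured this before closing the cover.
- **Gauge:** tab at y +140.5 mm, which is the far stop.
- **Cover:** top at 108.7 mm and tilt about 0.002 rad, with both pins visible through the holes. The cover was within 1 mm of centre when I let go.
- **Bar:** by the gripper's position on the peg, it was within 0.01 rad of closed.

**Checks that disagreed or were poor**
- The final camera fit of the bar gave about 0.05 rad, just inside the 0.06 limit. Its mask had picked up other parts, so I went by the gripper's reading.
- The final handle fit was spoiled by the arm being in view, so I discarded it.
- The final cover outline was off in length because the bar hides one end.

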